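Spring stud nut into the rack upright, quarter turn, home in the bracket fork

TASK

Take the spring stud nut (the one with the oblong nut plate and the spring) from the parts tray, push its plate lengthways through the slot of the strapped-down rack upright in the free stretch before the fork of the shelf bracket, and with the spring pressed down turn it a quarter turn clockwise so that the plate lies square across and its teeth catch under both lips. Then slide it along the channel into the bracket's fork until you feel it stop firmly at the closed end, and let go, leaving the teeth seated on the lips and the stud upright. Do it gently, by feel, without forcing anything, and leave everything else as it is.

Things in the scene. Friction and masses are not known exactly. Their poses are not given: they have to be found in the camera images.
- stud: Spring stud nut, zinc-plated steel, about 0.11 kg, stands upright on its spring in the tray. Origin: on its axis, level with the underside of the relaxed spring; z up along the stud, x along the nut plate. Heights above the origin, mm: spring 0-9.5, nut plate 9.5-15.5, bare thread (10 dia.), collar (24 dia.) 28.5-32.5, hexagon 32.5-56.5, stud end 62. The origin moves with plate and stud.
- stud_hex (a point): Middle of the stud nut's hexagon, 44.5 mm above the stud's origin: the part to grip, 24 mm tall, 17 mm across flats, fast to the stud. Two flats face +-y of the stud (across the plate), the others lie at 60 degree steps.
- stud_plate (a point): On the axis, top face of the nut plate, 15.5 mm above the stud's origin. Plate 35 mm (x) by 19 mm (y) by 6 mm; the same after a half turn. Corners +x-y and -x+y are cut away: inside the channel it turns clockwise (from above) until its square corners meet the walls at 93-97 deg; anticlockwise it jams at 35 deg. Two grooves along y, 5 wide, 2 deep, at x = +-12.25 mm, seat on the lips' lower edges.
- stud_neck (a point): On the axis, 22 mm above the stud's origin, on the bare thread. The spring below the plate: its 14 mm foot disc can be pushed up 8 mm, 3.6 N at rest rising 0.6 N per mm to 8.4 N, then solid; pressing the plate down takes under 10 N. Seated, the stud slides along the channel against some 3-7 N of friction. 20 N on the bracket, or 30 N in all on the strut, is forcing it.
- strut: Rack upright, fixed: steel strut 460 long, 41 wide, 21 mm high, lying open side up on timber bearers, strapped at both ends (193-217 mm from the middle). Origin: middle of its underside; x along it, z up. Slot 22 mm wide; rolled-in lips 2.5 mm thick, rounded on top (z = 21 mm), lower edges at z = 14 mm; floor at z = 2.5 mm; 36 mm between the side walls.
- strut_slot (a point): Middle of the slot, at the lips' top (z = 21 mm of the strut). Heights of the stud's origin in the strut's frame, mm: 2.5 the spring's foot meets the floor; -1.5 or lower the plate is clear under the lips, free to turn; -5.5 spring solid; turned and let up: +0.5 when the grooves are seated on both lips, -1.5 if caught but not seated.
- bracket: Shelf bracket of 4 mm steel, fixed on the strut; axes as the strut's. The 41 mm wide foot has a 13 mm wide fork slot open towards -x: mouth x = -23, closed end x = +5 mm. Origin: underside of the foot (strut's top face) where the stud's axis stands when home. Bolt head at x = 47, 15 mm high; leg at x = 78-82, 85 mm high. The seated stud's collar clears the foot by 4 mm.
- tray: Shallow aluminium parts tray, 200 mm (x) by 160 mm (y), 22 mm high, 3 mm thick floor and walls, fixed. Origin: centre of its underside. The stud nut stands in it.
- round_stud: Bystander in the tray: stud with the same collar and hexagon but on a round flange 36 mm dia., 6 mm thick, no spring. Origin: centre of its underside.
- spare_nut: Bystander in the tray: loose collar nut, 28 mm high, 24 mm dia. Origin: centre of its underside.
- wrench: Bystander: 170 mm spanner lying on the bench.
- offcut: Bystander: 110 mm offcut of the same strut lying on the bench, origin at the middle of its underside.
- spare_bracket: Bystander: spare angle bracket, foot 80 mm by 41 mm, leg 70 mm high, origin under the foot's middle.
- hygrometer: Bystander: white box-shaped room hygrometer 75 mm wide, 60 mm high.
- spray: Bystander: white bottle 60 mm dia., 150 mm high.
Things that resemble listed ones, but are neither listed nor needed, are in the scene too. What is shaped like the stud but yellow is not meant.

How it is judged:
By the outcome, as a careful person would: the job done as asked, in the order asked, and still so for the second after the job is handed in, with the robot touching nothing.
It also fails if it takes over 69 s, if anything falls off the work surface, if the arm or the gripper's body presses on something with over 40 N, if the wrist force passes 120 N, or if a joint passes its speed limit or range.

ROBOT

A 7-joint arm with a two-finger parallel gripper is mounted at the origin on the work surface. World frame = base frame: x ahead of the robot, y to its left, z up, the work surface at z = 0. Lengths are in m, angles in rad, forces in N, time in s.
With the tool pointing down it reaches from about 0.4 to 0.85 m from the base axis. Payload 10.4 kg.
Tool frame: the origin (TCP) lies between the finger pads; the fingertips stand 11 mm ahead of it and the grasp point (between the pads) lies 8 mm behind it; x points along the fingers, y is the direction in which the jaws open and shut, and the axes are right-handed (so a half turn about x gives the same grasp; the last joint's range is limited). The gripper opens to 87 mm and grips with 3 to 60 N. Pads are 19 mm wide; open, the fingers measure 117 mm over their backs; the gripper's body (75 mm by 190 mm) begins 51 mm behind the grasp point.
Start: joints at [1.293, 0.332, -0.065, 1.46, 0.022, 1.35, -0.088], TCP at [0.158, -0.605, 0.234] pointing down, gripper open.
Joint ranges: [-2.6, 2.6], [-0.5, 2.12], [-1.47, 1.34], [0.16, 2.42], [-1.27, 4.41], [0.06, 2.06], [-2.6, 2.6]. Speed limits (rad/s): [2.22, 2.22, 2.79, 2.79, 3.14, 3.14, 3.14].

INTERFACE

Orientations are given as a unit quaternion [x, y, z, w].
In Python, from bench import r, cams, ticket gives the robot as it stands. The module is installed in compiled form; this text tells all that it offers.
- The arm moves only by the tool drive_tool, never from a script. Its argument "moves" is text: rows parted by semicolons, each of 5 numbers parted by spaces: the shift along the world's x, y, z in m, then the turn about the world's z in degrees, then the closure, from 0 (fully open) to 1 (shut). In form: x y z twist grip; .... A call has 1 to 20 rows; each row shifts and turns the commanded pose from where the row before left it; what a row does not reach is not made up. A row lasts 1/8 s, in which the tool goes at most 62.5 mm and 10.7 degrees, less where a joint would pass 70% of its speed; a pose out of reach is approached as far as the arm can. A call is refused whole if a number of a shift passes 0.0625 or a number of a turn 10.7, either way. A call with a gripper value outside its range is refused whole. The fingers move at their own pace and stop on an object; "newtons" is the grip in N (left out, the last holds). Time passes only in rows, so rows that do not move let the fingers close. It gives the time, the measured TCP pose, the force and the opening at its end, in the units of the state.
- r.read_state(): the state, without advancing time (a new reading comes with each control period).
- cams.camera(name): name is "side" or "top" or "wrist"; returns a dict with "color" (384x512x3 uint8, red, green, blue), "fx", "fy", "cx", "cy" (pixels), "extrinsics" (4x4, takes a point from camera to world coordinates). Camera axes: x right, y down, z forward; pixel columns grow to the right and rows downward; lengths in m; the calibration is good to about 2 mm. A picture is of the moment at which its call begins. There is no depth.
- ticket.close_job(): hands the job in, once; it reports no verdict.
The state is a dict: "time": time; "joint_positions": joint angles; "joint_vel": joint speeds; "joint_torque": joint torques, N m; "ee_pos": TCP position; "eef_rot": TCP orientation; "ft_force": force on the tool from outside, world axes, zero at the start; "torque": the same for the moment, N m; "width": finger opening in m.
Only numpy, scipy, OpenCV 4.12 (cv2) and the standard library are available. Lean on these libraries where they do the work, as an engineer would, in place of code of your own. Each camera call takes 0.05 s, during which the arm holds its last target.

## Working session

There is one attempt and no reset: what is moved stays moved. The work goes in short steps, Python scripts to look and compute and a tool call to move; the robot and the scene stay as the last step left them, time stands still between calls to the robot, and variables do not carry over. Pictures are saved under pics/ and viewed, and the job is handed in when it is done.

Besides the shell and the picture viewer there is one more tool, called in YAML: its name, and indented under it one key for each argument. drive_tool: Moves the arm, as the interface text tells. Its arguments: {"type":"object","properties":{"moves":{"type":"string"},"newtons":{"type":"number"}},"required":["moves"]}

```bash
mkdir -p pics; cat > h.py <<'E'
import numpy as np, cv2
from bench import r, cams, ticket
def snap(name,fn):
    c=cams.camera(name); np.savez(f'pics/{fn}.npz',color=c['color'],K=[c['fx'],c['fy'],c['cx'],c['cy']],E=c['extrinsics'])
    cv2.imwrite(f'pics/{fn}.png',c['color'][:,:,::-1]); return c
def load(fn):
    return np.load(f'pics/{fn}.npz')
def ray(fn,u,v):
    d=load(fn);K=d['K'];E=d['E'];p=E[:3,:3]@np.array([(u-K[2])/K[0],(v-K[3])/K[1],1]);return E[:3,3],p
def atz(fn,u,v,z):
    o,p=ray(fn,u,v);return o+p*(z-o[2])/p[2]
def proj(fn,P):
    d=load(fn);K=d['K'];E=np.linalg.inv(d['E']);q=E[:3,:3]@np.array(P)+E[:3,3];return K[0]*q[0]/q[2]+K[2],K[1]*q[1]/q[2]+K[3]
def tri(*obs):
    A=np.zeros((3,3));b=np.zeros(3)
    for f,u,v in obs:
        o,p=ray(f,u,v);p=p/np.linalg.norm(p);M=np.eye(3)-np.outer(p,p);A+=M;b+=M@o
    return np.linalg.solve(A,b)
def crop(fn,u0,v0,u1,v1,s,out):
    im=cv2.imread(f'pics/{fn}.png')[v0:v1,u0:u1];cv2.imwrite(f'pics/{out}.png',cv2.resize(im,None,fx=s,fy=s,interpolation=cv2.INTER_CUBIC))
E
python3 - <<'E'
from h import *
for n in ['top','side','wrist']:
    c=snap(n,n+'0'); print(n,c['fx'],c['cx'],c['extrinsics'].round(3).tolist())
s=r.read_state();print(s['time'],s['ee_pos'],s['eef_rot'],s['width'],s['ft_force'])
E
```

```text
top 440.4071350410624 246.86282103373333 [[-0.022, -0.985, 0.171, 0.321], [-0.999, 0.026, 0.024, 0.01], [-0.028, -0.171, -0.985, 1.466], [0.0, 0.0, 0.0, 1.0]]
side 352.85755041960573 257.3003638024664 [[0.961, -0.172, 0.218, 0.344], [-0.276, -0.531, 0.801, -0.831], [-0.022, -0.83, -0.558, 0.653], [0.0, 0.0, 0.0, 1.0]]
wrist 276.04547759232287 253.63162694359693 [[0.252, -0.934, -0.251, 0.225], [-0.968, -0.245, -0.062, -0.586], [-0.003, 0.259, -0.966, 0.384], [0.0, 0.0, 0.0, 1.0]]
0.15 [ 0.15745456 -0.60455574  0.232938  ] [-0.70129321 -0.09022921  0.70145564 -0.08947911] 0.0869745567178741 [ 0.40275517 -0.24242717  0.49799028]
```

View pics/top0.png

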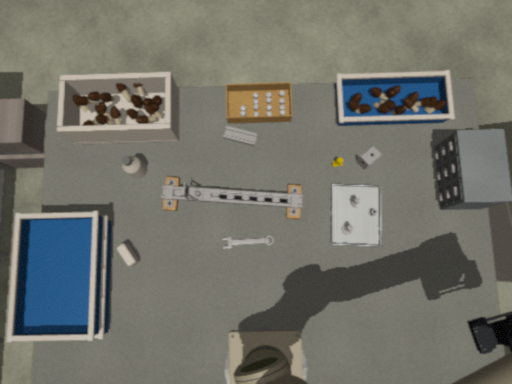

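View pics/side0.png

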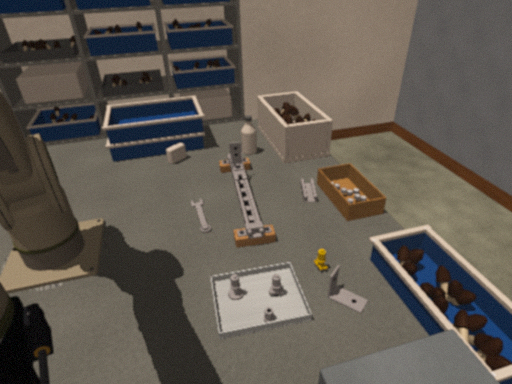

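View pics/wrist0.png

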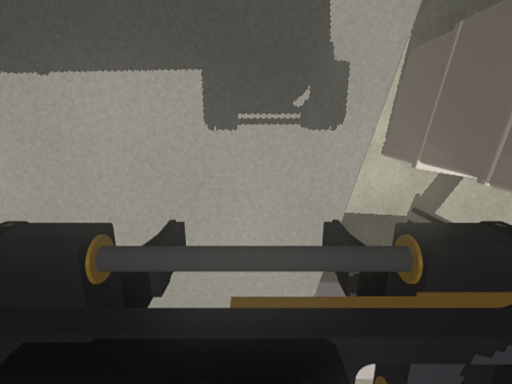

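```bash
python3 - <<'E'
from h import *
crop('top0',320,140,400,250,6,'c1'); crop('side0',205,255,315,335,7,'c2'); crop('top0',155,170,310,225,5,'c3'); crop('side0',215,135,285,250,5,'c4')
E
```

```text
(no output)
```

View pics/c1.png

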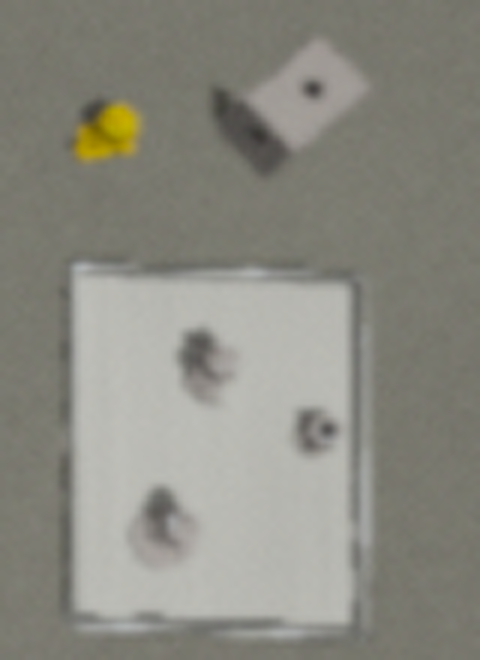

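View pics/c2.png

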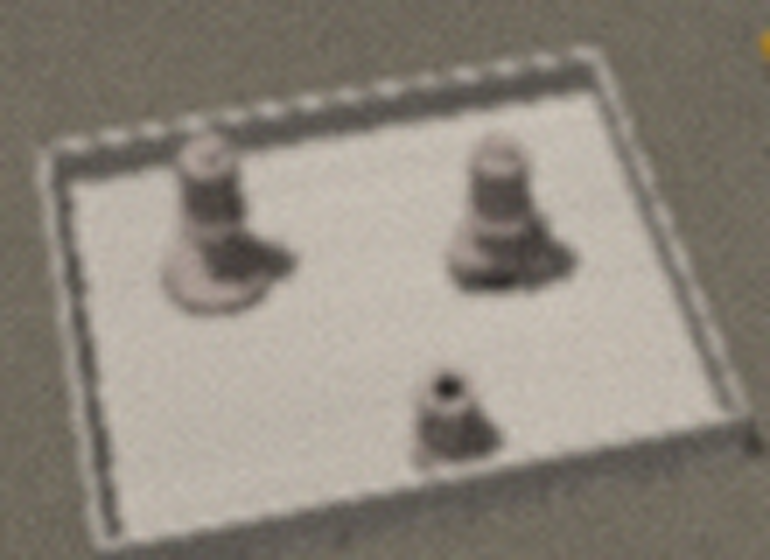

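View pics/c3.png

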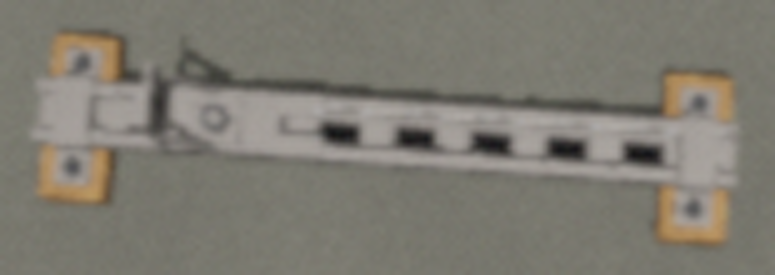

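View pics/c4.png

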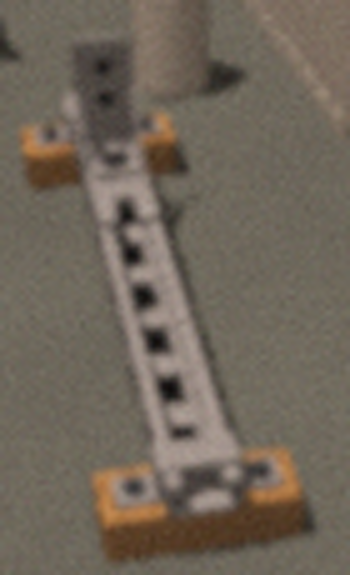

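```bash
python3 - <<'E'
from h import *
print('A end',tri(('top0',357.5,199.5),('side0',276.2,275.7)))
print('A side end at z .065', atz('side0',276.2,275.7,.065), 'base', atz('side0',275.5,292,.014))
print('round end',tri(('top0',348.5,227),('side0',234.6,277)))
print('yellow',atz('top0',338,161,.03))
# tray corners
for u,v in [(332.5,184.5),(381,187),(380,244.5),(332.5,244)]: print('tray',atz('top0',u,v,.022).round(4))
# strut
for u,v in [(162,192),(162,197.5),(302.5,200),(302.5,206.5)]: print('strut',atz('top0',u,v,.04).round(4))
for z in (.02,.03,.045): print(atz('side0',240,147,z),proj('top0',atz('side0',240,147,z)))
# wrist cam rel to TCP
s=r.read_state();from scipy.spatial.transform import Rotation as R
Rt=R.from_quat(s['eef_rot']).as_matrix();d=load('wrist0')['E'];print((Rt.T@(d[:3,3]-s['ee_pos'])).round(4));print((Rt.T@d[:3,:3]).round(3)); print(Rt.round(3))
E
```

```text
A end [ 0.52419162 -0.30889598  0.06015047]
A side end at z .065 [ 0.52320171 -0.31316324  0.065     ] base [ 0.52135217 -0.31486899  0.014     ]
round end [ 0.43669948 -0.27659751  0.05095632]
yellow [ 0.65912916 -0.25955592  0.03      ]
tray [ 0.5816 -0.2384  0.022 ]
tray [ 0.5689 -0.3973  0.022 ]
tray [ 0.3805 -0.3802  0.022 ]
tray [ 0.3857 -0.2276  0.022 ]
strut [0.5684 0.3262 0.04  ]
strut [0.55  0.326 0.04 ]
strut [ 0.5296 -0.1351  0.04  ]
strut [ 0.5083 -0.1342  0.04  ]
[0.61754908 0.42066348 0.02      ] (np.float64(135.60157689522816), np.float64(179.33821514213506))
[0.61322911 0.40087975 0.03      ] (np.float64(140.6156727367907), np.float64(179.86702512104713))
[0.60674916 0.37120415 0.045     ] (np.float64(148.27962863244363), np.float64(180.67530172437202))
[-0.1514 -0.0008 -0.0701]
[[ 0.002 -0.259  0.966]
 [ 1.     0.001 -0.002]
 [-0.     0.966  0.259]]
[[-0.     0.252 -0.968]
 [ 0.001 -0.968 -0.252]
 [-1.    -0.001  0.   ]]
```

drive_tool:
  moves: "0.02 0.02 0 0 0; 0.035 0.03 -0.003 0 0; 0.035 0.03 -0.003 0 0; 0.035 0.03 -0.003 0 0; 0.035 0.03 -0.003 0 0; 0.035 0.03 -0.003 0 0; 0.035 0.03 -0.003 0 0; 0.035 0.03 -0.003 0 0; 0.035 0.03 -0.003 0 0; 0.035 0.03 -0.003 0 0; 0.025 0.01 0 0 0; 0 0 0 0 0"

```text
time: 1.65
ee_pos: [0.519, -0.3029, 0.206]
eef_rot: [0.701, 0.092, -0.701, 0.091]
ft_force: [-0.2, 0.1, 0.0]
width: 0.087
```

```bash
python3 - <<'E'
from h import *
snap('wrist','w1');crop('w1',120,50,400,240,2.8,'w1c')
E
```

```text
(no output)
```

View pics/w1.png

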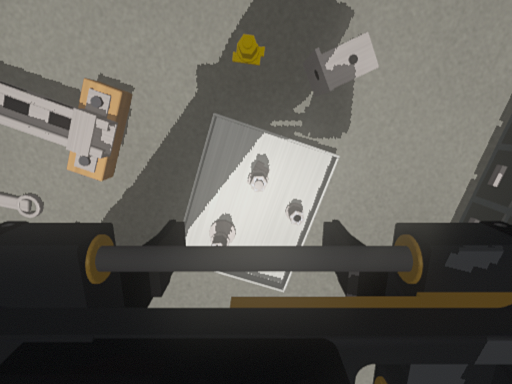

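View pics/w1c.png

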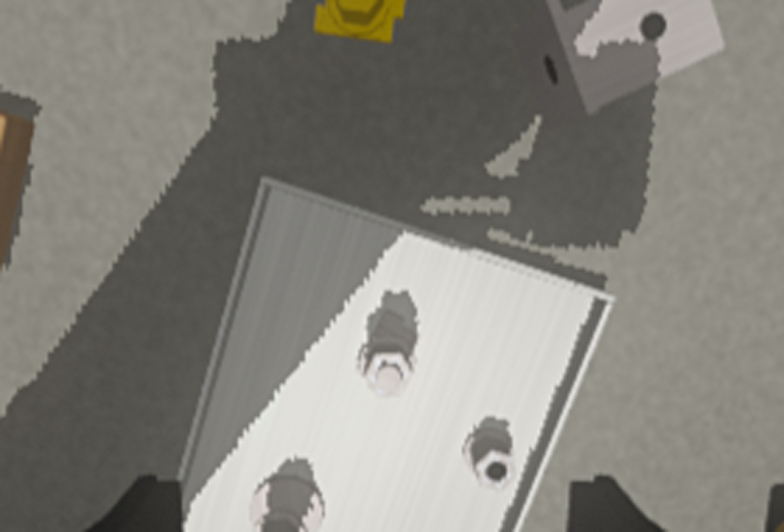

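```bash
python3 - <<'E'
from h import *
print(atz('w1',258.6,185,.065), tri(('w1',258.6,185),('side0',276.2,275.7)),tri(('w1',258.6,185),('side0',276.2,275.7),('top0',357.5,199.5)))
E
```

```text
[ 0.52197218 -0.30615282  0.065     ] [ 0.52287978 -0.3075356   0.06014513] [ 0.52310437 -0.30805304  0.060935  ]
```

drive_tool:
  moves: "-0.02 -0.007 -0.035 0 0; -0.02 -0.007 -0.035 0 0; -0.015 -0.006 -0.03 0 0; -0.006 0 -0.003 0 0; 0 0 0 0 0"

```text
time: 2.33
ee_pos: [0.4565, -0.3254, 0.1047]
eef_rot: [0.702, 0.089, -0.701, 0.09]
ft_force: [0.5, 0.2, 0.8]
width: 0.0866
```

```bash
python3 - <<'E'
from h import *
snap('wrist','w2');crop('w2',190,50,320,180,6,'w2c')
print(proj('w2',(.5225,-.307,.0185)))
E
```

```text
(np.float64(253.49359665486656), np.float64(122.15345548564505))
```

View pics/w2c.png

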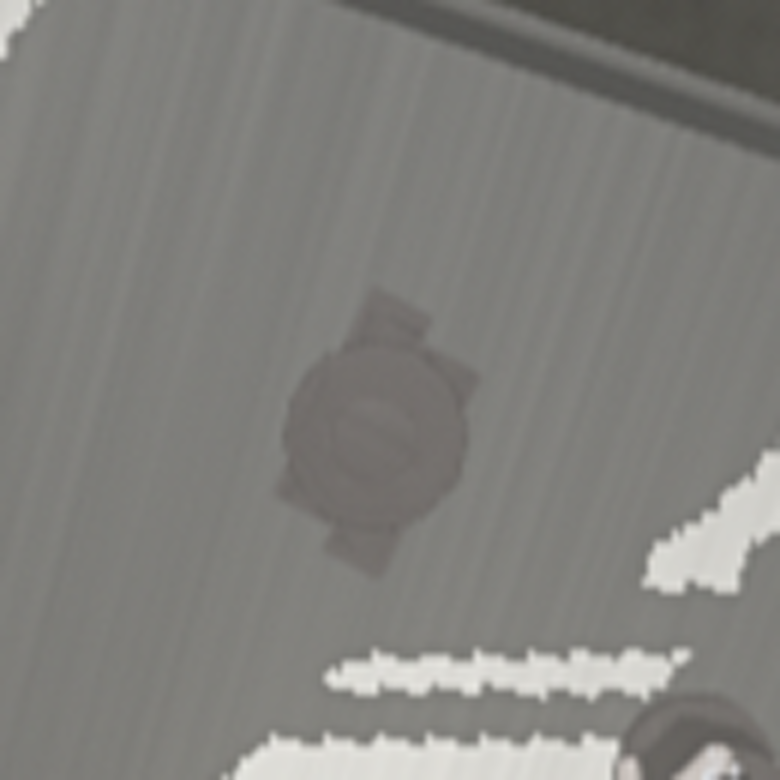

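```bash
python3 - <<'E'
from h import *
im=cv2.imread('pics/w2.png')[90:155,225:280];im=cv2.resize(im,None,fx=10,fy=10,interpolation=cv2.INTER_CUBIC).astype(float)
im=np.clip((im-90)*4,0,255).astype(np.uint8);cv2.imwrite('pics/w2d.png',im[:600])
E
```

```text
(no output)
```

View pics/w2d.png

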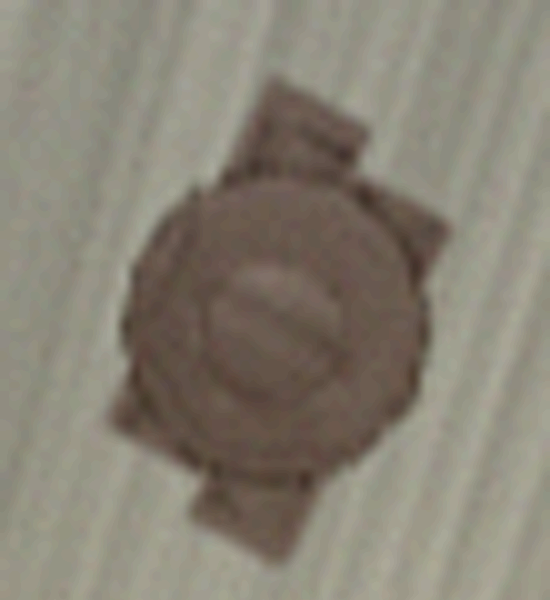

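```bash
python3 - <<'E'
from h import *
W=lambda u,v,z:atz('w2',u/10+225-.45,v/10+90-.45,z)
z=.0185
a,b,c,d,e,f=[W(*p,z)[:2] for p in [(275,75),(278,566),(452,235),(108,415),(370,132),(190,510)]]
ang=lambda v:np.degrees(np.arctan2(v[1],v[0]))
print(np.linalg.norm(a-b),'diag',ang(a-b)-28.5,'long',ang(c-b),ang(a-d),'short',ang(a-e)-90,ang(f-b)-90, np.linalg.norm(a-e))
print('centers',(a+b)/2,(c+d)/2,(e+f)/2)
print('collar',W(275,322,.0355)); print('end',W(272,338,.065))
E
```

```text
0.03957417884119624 diag -13.665791516632666 long -13.48976599763666 -12.951551750411003 short -15.061194864445724 -17.657005182833387 0.00894019885114679
centers [ 0.52223649 -0.30595765] [ 0.522296   -0.30611909] [ 0.52241051 -0.30607838]
collar [ 0.52262248 -0.30584305  0.0355    ]
end [ 0.52175671 -0.30606137  0.065     ]
```

```bash
cat >> h.py <<'E'
from scipy.spatial.transform import Rotation as R
def st():
    s=r.read_state();M=R.from_quat(s['eef_rot']).as_matrix()
    print('t',round(s['time'],2),'p',s['ee_pos'].round(4) if hasattr(s['ee_pos'],'round') else s['ee_pos'],'yawY',round(np.degrees(np.arctan2(M[1,1],M[0,1])),2),'tilt',M[:,0].round(4),'q',np.round(s['joint_positions'],2),'F',np.round(s['ft_force'],1),'T',np.round(s['torque'],2),'w',round(s['width'],4))
E
python3 -c "
from h import *
st()"
```

```text
t 2.38 p [ 0.4574 -0.3253  0.1051] yawY -75.42 tilt [ 0.0019 -0.0013 -1.    ] q [ 0.81  0.32 -0.32  1.77  0.11  1.07 -0.87] F [0.3 0.6 1.6] T [0.07 0.   0.  ] w 0.0871
```

drive_tool:
  moves: "0.013 0.004 0.005 6.3 0; 0.013 0.004 0 6.3 0; 0.013 0.004 0 6.3 0; 0.013 0.004 0 6.4 0; 0.013 0.0033 0 6.4 0; 0 0 0 0 0; 0 0 0 0 0"

```text
time: 3.25
ee_pos: [0.5216, -0.3058, 0.1092]
eef_rot: [0.651, 0.277, -0.65, 0.277]
ft_force: [-0.4, 0.1, -0.4]
width: 0.0867
```

```bash
python3 - <<'E'
from h import *
st(); snap('wrist','w3');print(proj('w3',(.5223,-.306,.065)))
im=cv2.imread('pics/w3.png')[120:250,160:350];cv2.imwrite('pics/w3c.png',cv2.resize(im,None,fx=4,fy=4,interpolation=cv2.INTER_CUBIC))
E
```

```text
t 3.25 p [ 0.5216 -0.3058  0.1092] yawY -43.84 tilt [ 7.e-04 -6.e-04 -1.e+00] q [ 0.79  0.42 -0.42  1.65  0.18  1.12 -0.44] F [-0.4  0.1 -0.4] T [-0.02 -0.06  0.01] w 0.0867
(np.float64(256.0872889555512), np.float64(217.3106071028132))
```

View pics/w3c.png

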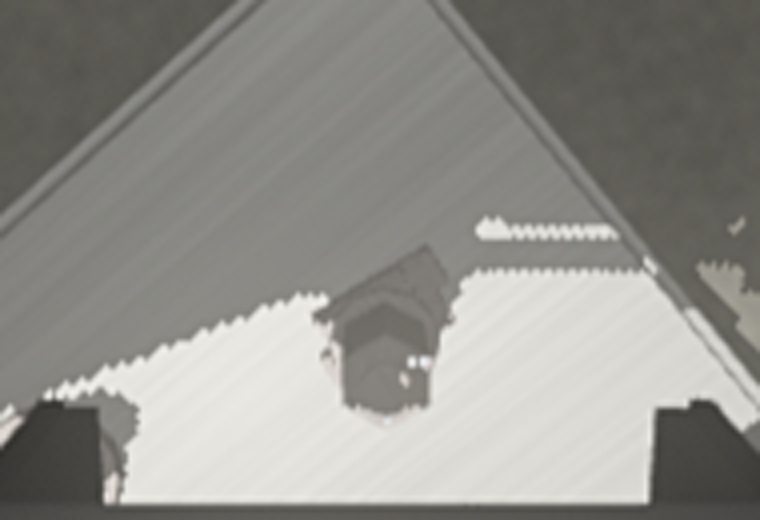

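drive_tool:
  moves: "0.0013 -0.001 -0.02 0 0; 0 0 -0.02 0 0; 0 0 -0.015 0 0.3; 0 0 -0.0055 0 0.5; 0 0 0 0 0.55; 0 0 0 0 0.6"

```text
time: 4.05
ee_pos: [0.5233, -0.3067, 0.0487]
eef_rot: [0.65, 0.278, -0.65, 0.278]
ft_force: [-0.2, -0.2, 0.5]
width: 0.055
```

```bash
python3 - <<'E'
from h import *
st(); snap('wrist','w4');snap('side','s4')
crop('w4',160,120,350,300,4,'w4c'); crop('side0' if 0 else 's4',220,220,340,320,6,'s4c')
E
```

```text
t 4.05 p [ 0.5233 -0.3067  0.0487] yawY -43.7 tilt [ 1.e-03 -5.e-04 -1.e+00] q [ 0.78  0.49 -0.4   1.69  0.22  1.01 -0.47] F [-0.2 -0.2  0.5] T [-0.01  0.   -0.01] w 0.055
```

View pics/w4c.png

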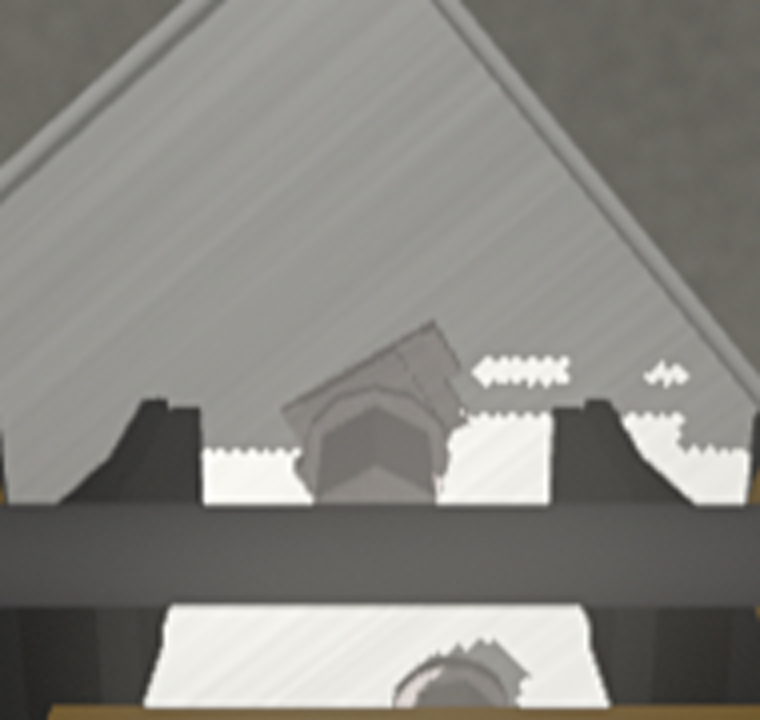

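View pics/s4c.png

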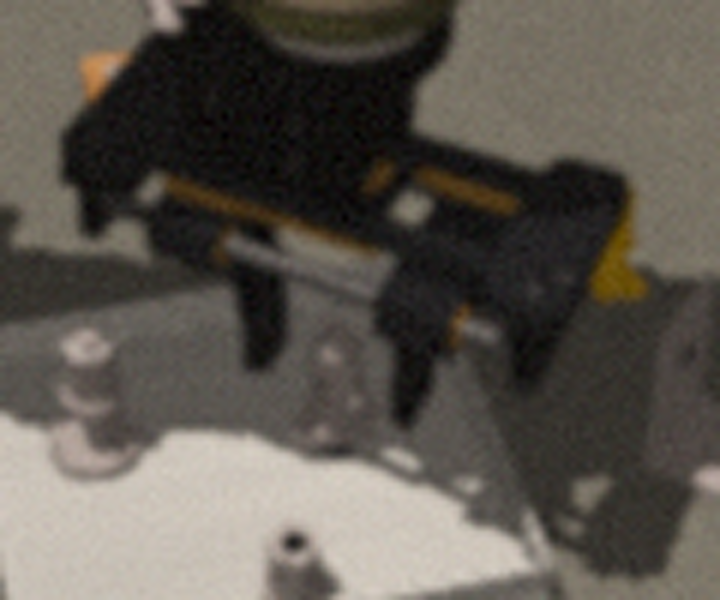

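drive_tool:
  moves: "0 0 0 0 0.75; 0 0 0 0 0.8; 0 0 0 0 0.85; 0 0 0 0 0.9; 0 0 0 0 1; 0 0 0 0 1; 0 0 0 0 1"
  newtons: 12

```text
time: 5.03
ee_pos: [0.5229, -0.3065, 0.0481]
eef_rot: [0.65, 0.278, -0.65, 0.278]
ft_force: [0.8, -0.2, 1.2]
width: 0.0168
```

drive_tool:
  moves: "0 0 0 0 1; 0 0 0 0 1; 0 0 0.01 0 1; 0 0 0.02 0 1; 0 0 0.03 0 1; 0 0 0.03 0 1; 0 0 0 0 1; 0 0 0 0 1"
  newtons: 45

```text
time: 6.02
ee_pos: [0.5226, -0.3065, 0.1381]
eef_rot: [-0.65, -0.278, 0.65, -0.278]
ft_force: [-0.3, -0.7, -1.4]
width: 0.0167
```

```bash
python3 - <<'E'
from h import *
st(); snap('wrist','w5');snap('side','s5')
crop('w5',160,120,350,300,4,'w5c'); crop('s5',200,180,320,280,6,'s5c')
E
```

```text
t 6.03 p [ 0.5226 -0.3065  0.1381] yawY -43.7 tilt [-2.e-04 -2.e-04 -1.e+00] q [ 0.79  0.39 -0.42  1.61  0.17  1.17 -0.43] F [-0.3 -0.7 -1.4] T [ 0.03 -0.04 -0.02] w 0.0167
```

View pics/w5c.png

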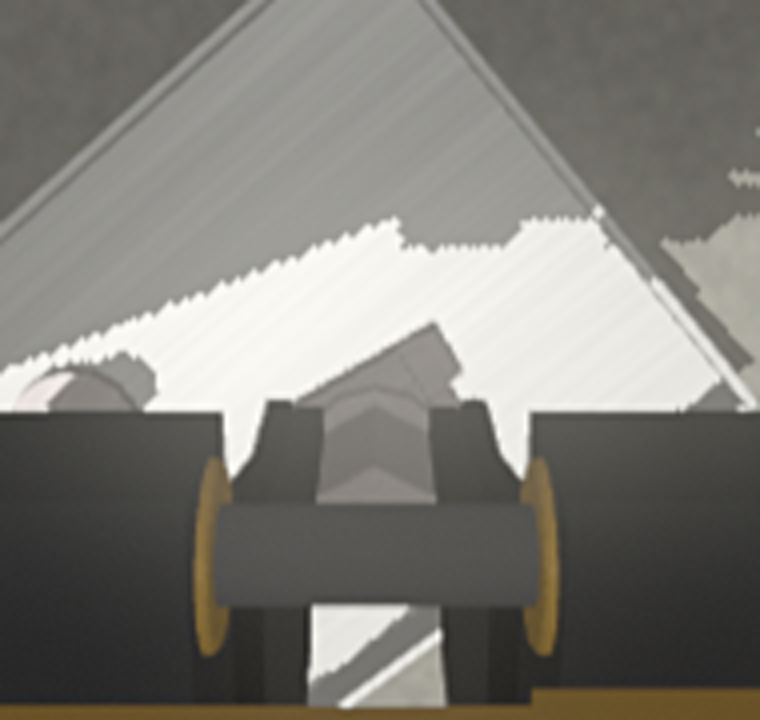

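View pics/s5c.png

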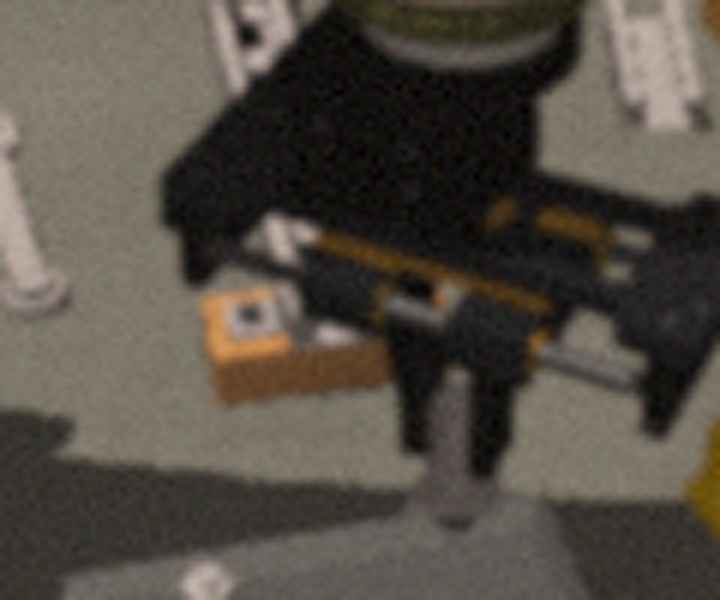

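drive_tool:
  moves: "0.0007 0.0277 0.002 9.9 1; 0.0007 0.0277 0.002 9.9 1; 0.0007 0.0277 0.002 9.9 1; 0.0007 0.0277 0.002 9.9 1; 0.0007 0.0277 0.002 9.9 1; 0.0007 0.0277 0.002 9.9 1; 0.0007 0.0277 0.002 9.9 1; 0.0007 0.0277 0.002 9.8 1; 0.0007 0.0277 0.002 9.8 1; 0.0007 0.0277 0.002 9.8 1; 0 0 0 0 1; 0 0 0 0 1"

```text
time: 7.62
ee_pos: [0.5295, -0.0303, 0.1575]
eef_rot: [0.213, 0.674, -0.213, 0.674]
ft_force: [0.2, -1.0, -2.3]
width: 0.0166
```

```bash
python3 - <<'E'
from h import *
st(); snap('wrist','w6');snap('side','s6');snap('top','t6')
crop('t6',155,150,310,240,5,'t6c'); crop('s6',190,110,310,260,5,'s6c')
E
```

```text
t 7.62 p [ 0.5295 -0.0303  0.1575] yawY 54.87 tilt [-0.001 -0.    -1.   ] q [ 0.7   0.29 -0.84  1.77  0.23  1.18  0.75] F [ 0.2 -1.  -2.3] T [ 0.02 -0.19  0.05] w 0.0166
```

View pics/w6.png

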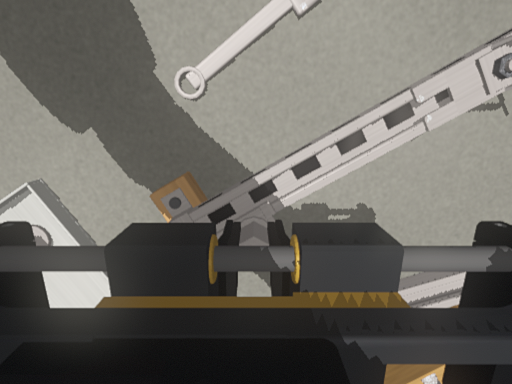

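View pics/s6c.png

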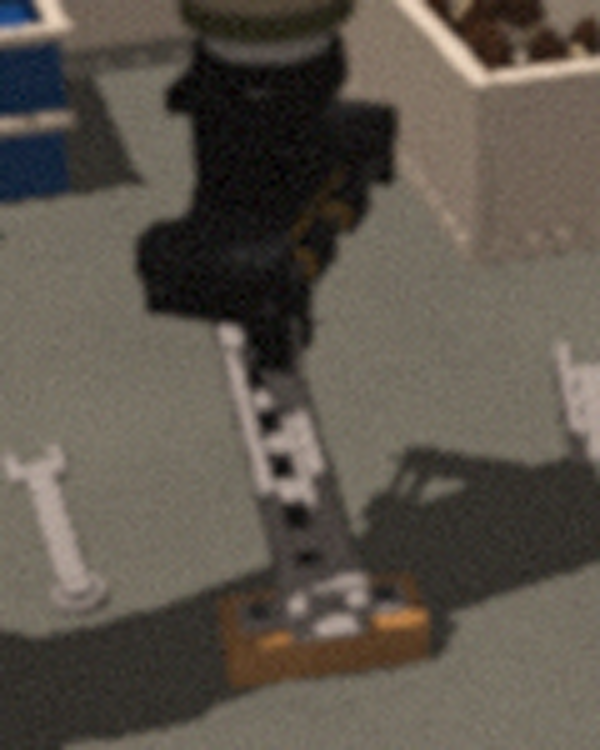

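```bash
python3 - <<'E'
from h import *
crop('w6',160,80,360,230,4,'w6a'); crop('w6',360,20,512,134,5,'w6b')
E
```

```text
(no output)
```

View pics/w6a.png

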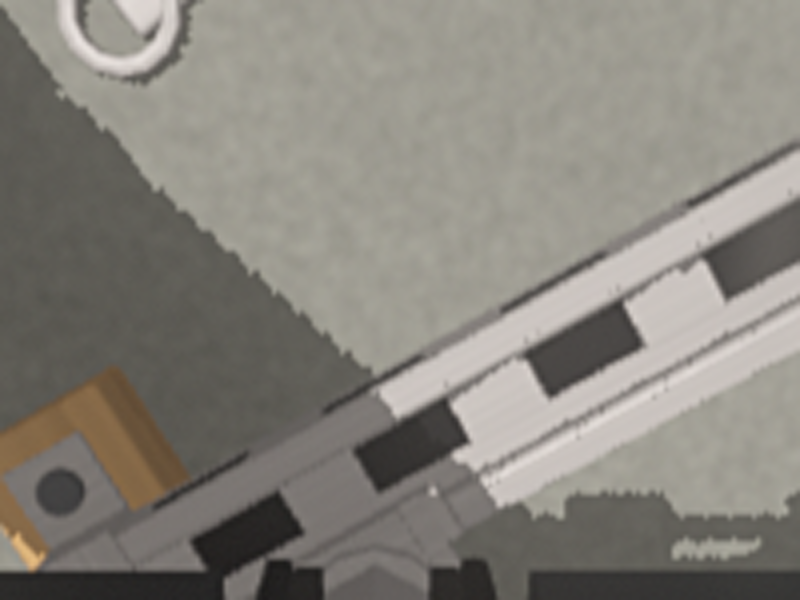

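View pics/w6b.png

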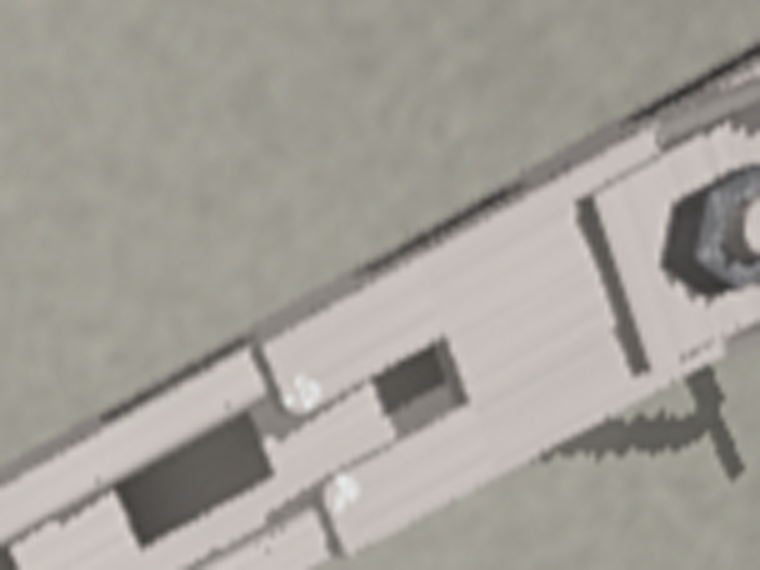

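```bash
python3 - <<'E'
from h import *
A=lambda u,v,z:atz('w6',u/4+160-.4,v/4+80-.4,z)
B=lambda u,v,z:atz('w6',u/5+360-.4,v/5+20-.4,z)
for z in (.04,.05,.06,.07):
    m1,m2=B(255,343,z),B(342,556,z); c1,c2=B(445,338,z),B(466,403,z)
    # bracket lines: foot outer edges
    o1,o2=A(385,390,z),A(800,146,z); i1,i2=A(450,400,z),A(690,262,z); l1,l2=A(500,508,z),A(800,357,z);k1,k2=A(480,478,z),A(800,290,z)
    d=(o2-o1)[:2];ang=np.degrees(np.arctan2(d[1],d[0]));d/=np.linalg.norm(d);n=np.array([-d[1],d[0]])
    print(z,'mouth w',np.linalg.norm(m1-m2).round(4),'fork w',np.linalg.norm(c1-c2).round(4),'ang',ang,[round(np.degrees(np.arctan2(*(q-p)[1::-1])),2) for p,q in ((i1,i2),(l1,l2),(k1,k2))],'offs',[round(n@(p[:2]-o1[:2])*1e3,1) for p in (o1,o2,i1,i2,k1,k2,l1,l2)])
    print((m1+m2)/2,(c1+c2)/2)
E
```

```text
0.04 mouth w 0.0441 fork w 0.0128 ang 85.8144889227581 [np.float64(85.54), np.float64(83.03), np.float64(86.68)] offs [np.float64(0.0), np.float64(0.0), np.float64(-10.5), np.float64(-10.8), np.float64(-31.9), np.float64(-30.6), np.float64(-41.5), np.float64(-45.5)]
[0.55250282 0.14346318 0.04      ] [0.55613457 0.17340461 0.04      ]
0.05 mouth w 0.0424 fork w 0.0123 ang 85.81448892275814 [np.float64(85.54), np.float64(83.03), np.float64(86.68)] offs [np.float64(0.0), np.float64(0.0), np.float64(-10.1), np.float64(-10.4), np.float64(-30.7), np.float64(-29.4), np.float64(-39.9), np.float64(-43.8)]
[0.54945766 0.13854302 0.05      ] [0.55295442 0.16737155 0.05      ]
0.06 mouth w 0.0408 fork w 0.0118 ang 85.81448892275809 [np.float64(85.54), np.float64(83.03), np.float64(86.68)] offs [np.float64(0.0), np.float64(-0.0), np.float64(-9.7), np.float64(-10.0), np.float64(-29.5), np.float64(-28.3), np.float64(-38.4), np.float64(-42.1)]
[0.5464125  0.13362286 0.06      ] [0.54977427 0.16133849 0.06      ]
0.07 mouth w 0.0391 fork w 0.0113 ang 85.81448892275814 [np.float64(85.54), np.float64(83.03), np.float64(86.68)] offs [np.float64(0.0), np.float64(-0.0), np.float64(-9.3), np.float64(-9.6), np.float64(-28.4), np.float64(-27.1), np.float64(-36.9), np.float64(-40.4)]
[0.54336735 0.1287027  0.07      ] [0.54659412 0.15530543 0.07      ]
```

```bash
cat >> h.py <<'E'
def ortho(fn,z,x0,x1,y0,y1,ppm,out):
    # world y -> right, x -> up
    H=int((x1-x0)*ppm);W=int((y1-y0)*ppm)
    src=np.float32([proj(fn,(x,y,z)) for x,y in ((x1,y0),(x1,y1),(x0,y1),(x0,y0))]);dst=np.float32([(0,0),(W,0),(W,H),(0,H)])
    im=cv2.warpPerspective(cv2.imread(f'pics/{fn}.png'),cv2.getPerspectiveTransform(src,dst),(W,H),flags=cv2.INTER_CUBIC);cv2.imwrite(f'pics/{out}.png',im);return im
E
python3 - <<'E'
from h import *
ortho('w6',.054,.49,.60,-.05,.21,3000,'o6')
E
```

View pics/o6.png

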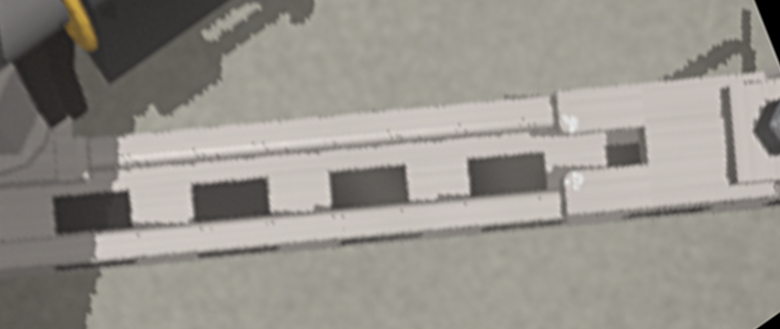

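drive_tool:
  moves: "0.02 0.02 -0.005 0 1; 0.02 0.02 -0.005 0 1; 0.02 0.02 -0.005 0 1; 0.01 0.01 0 0.1 1; 0 0 0 0 1; 0 0 0 0 1"

```text
time: 8.52
ee_pos: [0.5995, 0.0393, 0.1432]
eef_rot: [0.212, 0.674, -0.213, 0.674]
ft_force: [-0.7, -0.1, -0.8]
width: 0.0163
```

```bash
python3 - <<'E'
from h import *
st(); snap('wrist','w7'); ortho('w7',.054,.49,.60,-.05,.21,3000,'o7')
E
```

```text
t 8.53 p [0.5995 0.0393 0.1432] yawY 55.04 tilt [-1.e-04 -7.e-04 -1.e+00] q [ 0.49  0.47 -0.82  1.61  0.36  1.22  0.57] F [-0.7 -0.1 -0.8] T [ 0.05 -0.13  0.01] w 0.0163
```

View pics/o7.png

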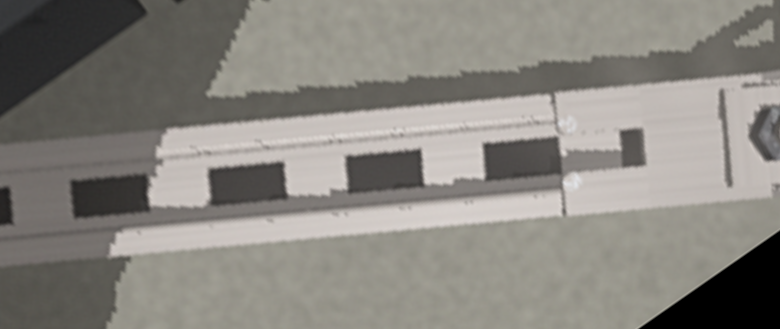

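View pics/w7.png

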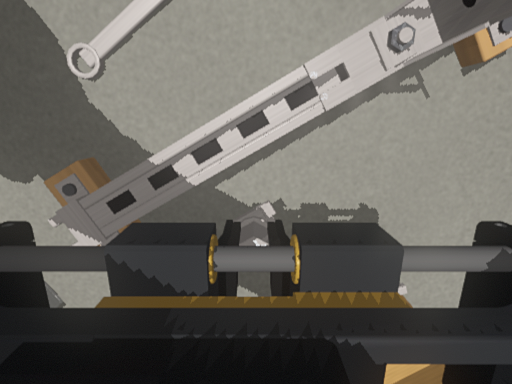

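```bash
python3 - <<'E'
from h import *
ortho('w7',.053,.51,.57,.04,.12,9000,'o7b');ortho('w6',.053,.51,.57,.04,.12,9000,'o6b')
ortho('w7',.057,.52,.58,.10,.18,9000,'o7c');
E
```

```text
(no output)
```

View pics/o7b.png

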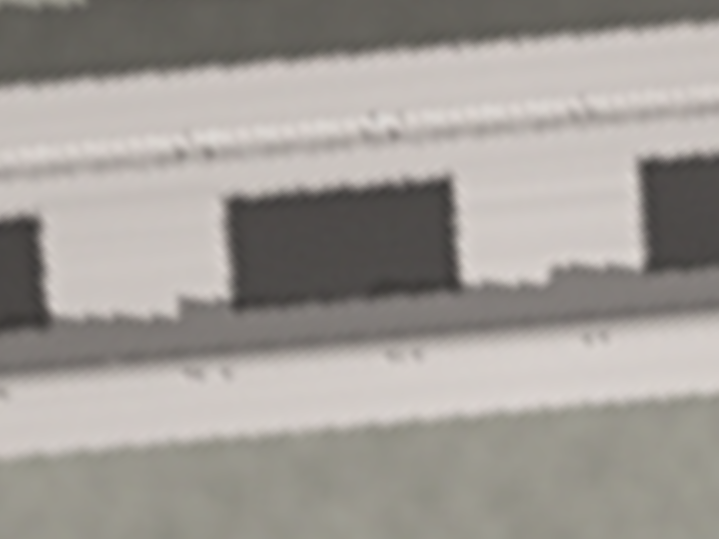

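View pics/o6b.png

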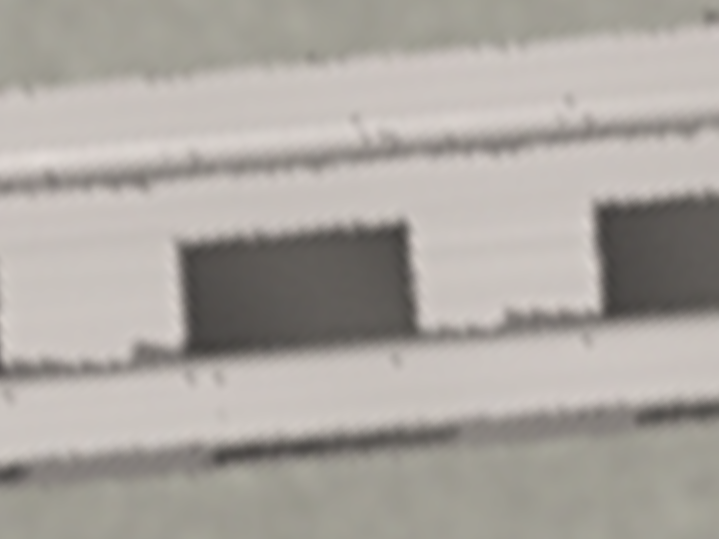

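View pics/o7c.png

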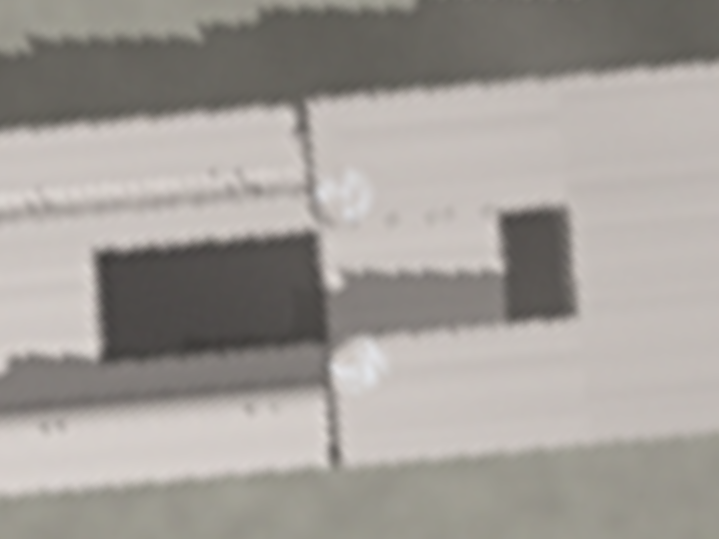

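```bash
cat > ov.py <<'E'
from h import *
def overlay(fn,tcp,yaw,out,box,s,hz=.0451):
    im=cv2.imread(f'pics/{fn}.png');u0,v0,u1,v1=box
    im=cv2.resize(im[v0:v1,u0:u1],None,fx=s,fy=s,interpolation=cv2.INTER_CUBIC)
    c,sn=np.cos(np.radians(yaw)),np.sin(np.radians(yaw))
    def P(x,y,z):
        w=(tcp[0]+c*x-sn*y,tcp[1]+sn*x+c*y,tcp[2]-hz+z);u,v=proj(fn,w);return (int(round((u+.5-u0)*s)),int(round((v+.5-v0)*s)))
    for z,col in ((.0155,(0,255,0)),(.0095,(0,0,255))):
        pts=[P(x,y,z) for x,y in ((.0175,.0095),(-.0175,.0095),(-.0175,-.0095),(.0175,-.0095))]
        cv2.polylines(im,[np.array(pts)],True,col,1)
    for z,rr,col in ((.0325,.012,(255,0,0)),(.0285,.012,(255,255,0))):
        cv2.polylines(im,[np.array([P(rr*np.cos(a),rr*np.sin(a),z) for a in np.linspace(0,6.28,40)])],True,col,1)
    cv2.imwrite(f'pics/{out}.png',im)
E
python3 - <<'E'
from ov import *
overlay('w7',(.5995,.0393,.1432),85.04,'w7o',(205,180,305,255),7)
overlay('w5',(.5226,-.3065,.1381),-13.7,'w5o',(205,180,305,255),7)
E
```

```text
(no output)
```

View pics/w7o.png

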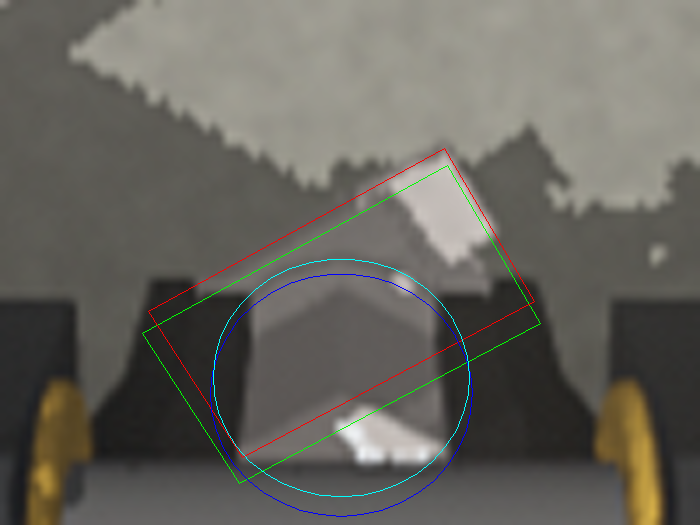

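View pics/w5o.png

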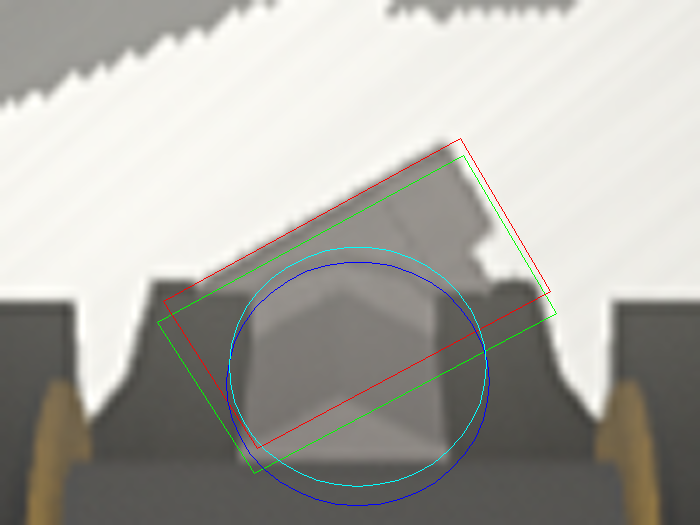

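drive_tool:
  moves: "-0.014 0.01 -0.005 0 1; -0.014 0.01 -0.01 0 1; -0.014 0.01 -0.01 0 1; -0.0138 0.0107 -0.01 0 1; 0 0 0 0 1; 0 0 0 0 1"

```text
time: 9.32
ee_pos: [0.5448, 0.0801, 0.1087]
eef_rot: [0.212, 0.674, -0.213, 0.675]
ft_force: [0.9, -0.6, -1.0]
width: 0.0167
```

```bash
python3 - <<'E'
from ov import *
st(); snap('wrist','w8');s=r.read_state()
overlay('w8',s['ee_pos'],85,'w8o',(180,130,330,245),5)
snap('side','s8');crop('s8',200,100,300,200,6,'s8c')
E
```

```text
t 9.32 p [0.5448 0.0801 0.1087] yawY 55.03 tilt [ 1.1e-03 -5.0e-04 -1.0e+00] q [ 0.48  0.4  -0.85  1.77  0.33  1.12  0.48] F [ 0.9 -0.6 -1. ] T [ 0.   -0.18 -0.01] w 0.0167
```

View pics/w8o.png

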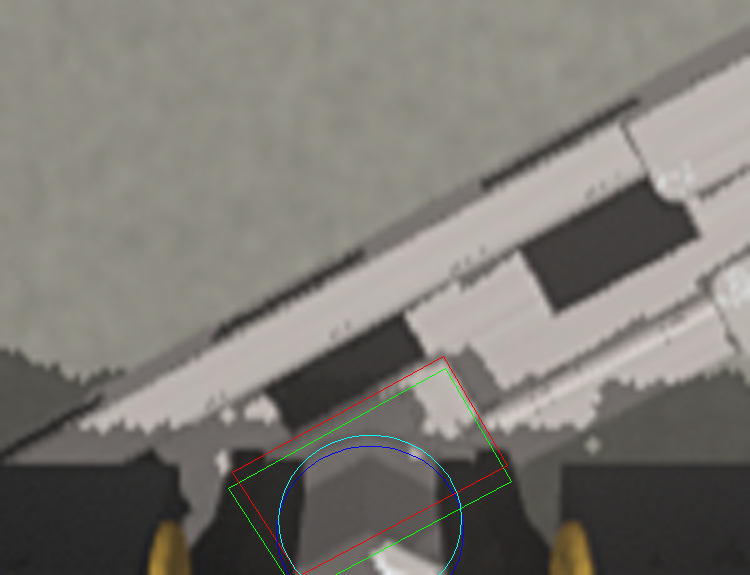

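View pics/s8c.png

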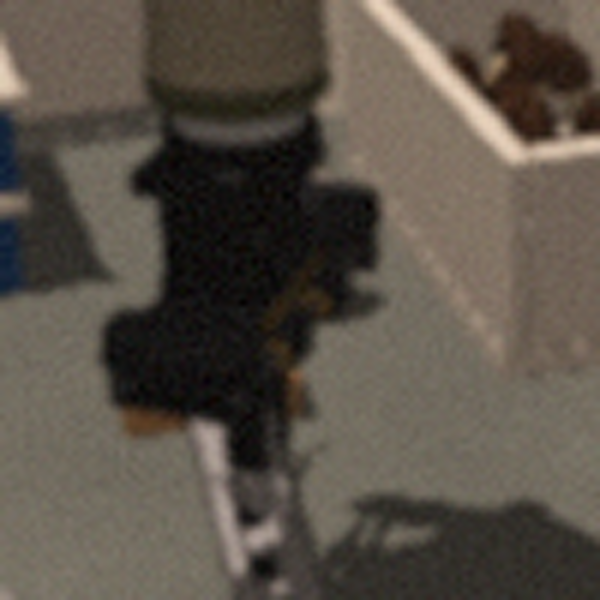

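```bash
python3 - <<'E'
from h import *
C=lambda u,v,z:atz('w8',u/5+180-.4,v/5+130-.4,z)
d=np.array([np.cos(np.radians(85)),np.sin(np.radians(85))]);n=np.array([-d[1],d[0]])
for z in (.048,.051,.054):
  P=[C(u,v,z)[:2] for u,v in ((270,385),(405,312),(525,245),(640,180))]
  Q=[C(u,v,z)[:2] for u,v in ((490,420),(700,298))]
  O=[C(u,v,z)[:2] for u,v in ((85,425),(625,125))]
  p0=np.array([.5448,.0801])
  print(z,[round(1e3*n@(p-p0),2) for p in P],'far',[round(1e3*n@(p-p0),2) for p in Q],'outer',[round(1e3*n@(p-p0),2) for p in O])
z=.1087-.0451+.0095
for uv in ((440,362),(238,470)): print('plate',round(1e3*n@(C(*uv,z)[:2]-p0),2), 'along',round(1e3*d@(C(*uv,z)[:2]-p0),2))
E
```

```text
0.048 [np.float64(11.78), np.float64(11.47), np.float64(11.51), np.float64(11.65)] far [np.float64(-11.19), np.float64(-9.92)] outer [np.float64(20.96), np.float64(20.38)]
0.051 [np.float64(12.5), np.float64(12.2), np.float64(12.23), np.float64(12.38)] far [np.float64(-10.14), np.float64(-8.89)] outer [np.float64(21.55), np.float64(20.98)]
0.054 [np.float64(13.22), np.float64(12.92), np.float64(12.96), np.float64(13.1)] far [np.float64(-9.1), np.float64(-7.86)] outer [np.float64(22.14), np.float64(21.58)]
plate 8.71 along 16.76
plate 9.08 along -16.47
```

```bash
python3 - <<'E'
from h import *
for i in range(6):
    c=cams.camera('wrist');s=r.read_state();M=R.from_quat(s['eef_rot']).as_matrix();e=c['extrinsics']
    print(s['ee_pos'].round(4),(e[:3,3]).round(4),s['ft_force'].round(1), s['torque'].round(2))
E
```

```text
[0.5447 0.0805 0.1085] [0.4855 0.1215 0.26  ] [ 1.1 -0.1 -0.9] [ 0.01 -0.12 -0.04]
[0.5446 0.0806 0.1084] [0.4854 0.1217 0.2599] [ 0.6 -0.4 -1.6] [ 0.02 -0.12  0.02]
[0.5445 0.0808 0.1083] [0.4853 0.1218 0.2598] [ 0.   0.1 -0.9] [ 0.01 -0.12  0.04]
[0.5443 0.0809 0.1082] [0.4852 0.1219 0.2598] [-0.6  0.5 -1.1] [ 0.02 -0.13  0.02]
[0.5443 0.081  0.1082] [0.4851 0.122  0.2597] [ 0.1  0.6 -1.4] [ 0.03 -0.16 -0.01]
[0.5442 0.0811 0.1081] [0.485  0.1221 0.2596] [ 0.6  0.1 -1.9] [ 0.02 -0.14  0.04]
```

drive_tool:
  moves: "-0.0008 0 -0.004 0 1; 0 0 -0.004 0 1; 0 0 -0.004 0 1; 0 0 -0.003 0 1; 0 0 0 0 1; 0 0 0 0 1; 0 0 0 0 1; 0 0 0 0 1"

```text
time: 10.72
ee_pos: [0.5433, 0.0811, 0.0932]
eef_rot: [0.212, 0.674, -0.212, 0.675]
ft_force: [-0.4, -0.5, -0.8]
width: 0.0166
```

```bash
python3 - <<'E'
from ov import *
st(); snap('wrist','w9');s=r.read_state()
overlay('w9',s['ee_pos'],85,'w9o',(180,130,330,245),5)
snap('side','s9');crop('s9',200,130,270,200,8,'s9c')
E
```

```text
t 10.72 p [0.5433 0.0811 0.0932] yawY 55.1 tilt [ 2.e-04  0.e+00 -1.e+00] q [ 0.47  0.42 -0.84  1.79  0.35  1.09  0.47] F [-0.4 -0.5 -0.8] T [ 0.05 -0.12  0.02] w 0.0166
```

View pics/w9o.png

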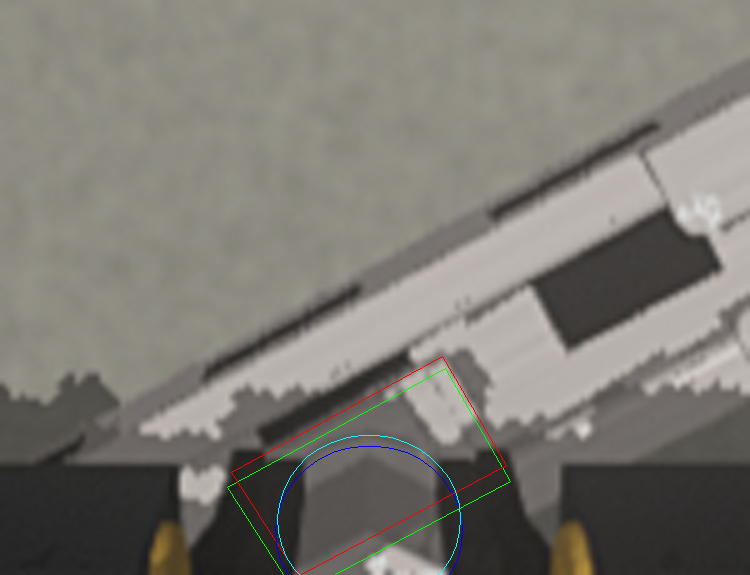

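View pics/s9c.png

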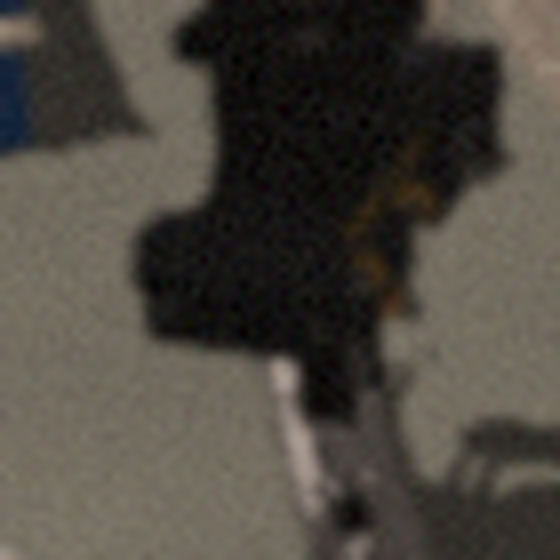

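drive_tool:
  moves: "-0.0003 0 -0.002 0 1; 0 0 -0.002 0 1; 0 0 -0.001 0 1; 0 0 0 0 1; 0 0 0 0 1"

```text
time: 11.45
ee_pos: [0.543, 0.0812, 0.0881]
eef_rot: [0.212, 0.675, -0.212, 0.675]
ft_force: [-0.6, 0.5, -1.3]
width: 0.0163
```

drive_tool:
  moves: "0 0 -0.0015 0 1; 0 0 -0.0015 0 1; 0 0 0 0 1; 0 0 0 0 1"

```text
time: 11.95
ee_pos: [0.543, 0.0812, 0.0851]
eef_rot: [0.212, 0.675, -0.212, 0.675]
ft_force: [-0.2, 0.0, -0.9]
width: 0.0164
```

```bash
python3 - <<'E'
from ov import *
st(); snap('wrist','w10');s=r.read_state()
overlay('w10',s['ee_pos'],85,'w10o',(180,130,330,245),5)
E
```

```text
t 11.95 p [0.543  0.0812 0.0851] yawY 55.1 tilt [ 0.e+00  1.e-04 -1.e+00] q [ 0.47  0.43 -0.84  1.8   0.36  1.08  0.46] F [-0.2  0.  -0.9] T [ 0.04 -0.14  0.04] w 0.0164
```

View pics/w10o.png

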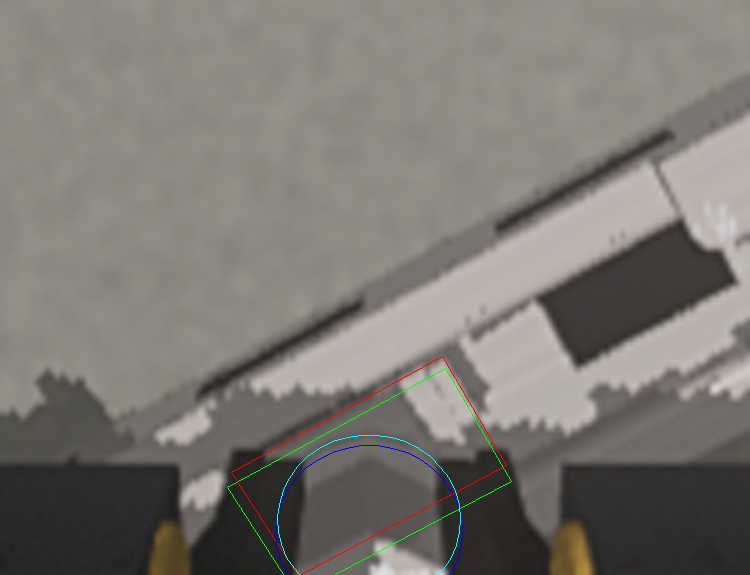

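drive_tool:
  moves: "0 0 -0.0015 0 1; 0 0 0 0 1; 0 0 -0.0015 0 1; 0 0 0 0 1"

```text
time: 12.5
ee_pos: [0.5429, 0.0811, 0.0819]
eef_rot: [0.212, 0.675, -0.212, 0.675]
ft_force: [0.6, -0.9, -1.3]
width: 0.0164
```

drive_tool:
  moves: "0 0 -0.0015 0 1; 0 0 0 0 1; 0 0 -0.0015 0 1; 0 0 0 0 1; 0 0 0 0 1"

```text
time: 13.12
ee_pos: [0.543, 0.0812, 0.0791]
eef_rot: [0.212, 0.675, -0.212, 0.675]
ft_force: [1.2, -0.2, -1.0]
width: 0.0165
```

drive_tool:
  moves: "0 0 -0.001 0 1; 0 0 0 0 1; 0 0 0 0 1"

```text
time: 13.5
ee_pos: [0.543, 0.0811, 0.0781]
eef_rot: [0.212, 0.675, -0.212, 0.675]
ft_force: [1.2, 0.1, -1.4]
width: 0.0166
```

```bash
python3 - <<'E'
from ov import *
st(); snap('wrist','w11');s=r.read_state()
overlay('w11',s['ee_pos'],85,'w11o',(180,130,330,245),5)
E
```

```text
t 13.5 p [0.543  0.0811 0.0781] yawY 55.09 tilt [ 0.e+00  1.e-04 -1.e+00] q [ 0.46  0.44 -0.83  1.8   0.37  1.06  0.46] F [ 1.2  0.1 -1.4] T [ 0.08 -0.23 -0.01] w 0.0166
```

View pics/w11o.png

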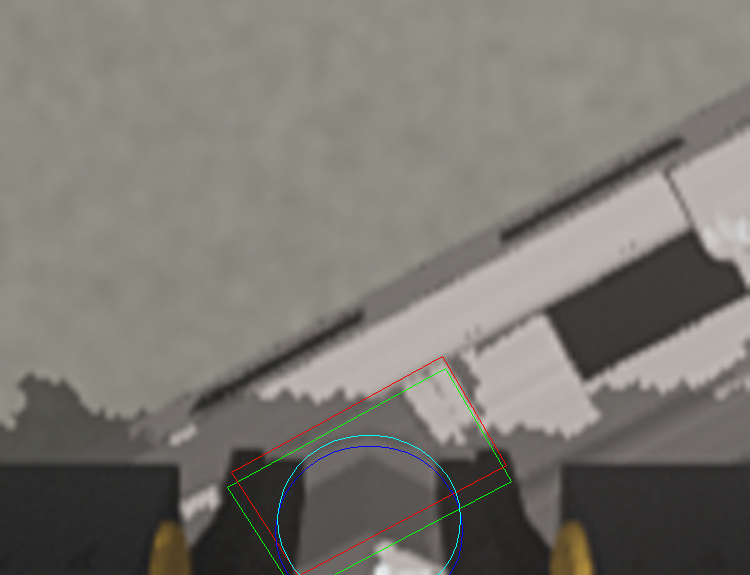

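drive_tool:
  moves: "0.0004 0 -0.0015 0 1; 0 0 0 0 1; 0 0 0 0 1"

```text
time: 13.92
ee_pos: [0.5433, 0.0812, 0.0767]
eef_rot: [0.212, 0.675, -0.212, 0.675]
ft_force: [-2.0, -0.6, 3.1]
width: 0.0165
```

drive_tool:
  moves: "0 0 -0.0015 0 1; 0 0 0 0 1; 0 0 0 0 1"

```text
time: 14.3
ee_pos: [0.5434, 0.0812, 0.0751]
eef_rot: [0.212, 0.675, -0.212, 0.675]
ft_force: [-1.7, -0.7, 3.9]
width: 0.0162
```

drive_tool:
  moves: "0 0 -0.0015 0 1; 0 0 0 0 1; 0 0 0 0 1"

```text
time: 14.68
ee_pos: [0.5434, 0.0812, 0.0736]
eef_rot: [0.212, 0.675, -0.212, 0.675]
ft_force: [-2.1, -0.2, 4.3]
width: 0.0166
```

drive_tool:
  moves: "-0.0002 0 -0.001 0 1; 0 0 -0.001 0 1; 0 0 0 0 1; 0 0 0 0 1"

```text
time: 15.18
ee_pos: [0.5433, 0.0812, 0.0718]
eef_rot: [0.212, 0.674, -0.212, 0.675]
ft_force: [-3.0, 0.1, 6.0]
width: 0.0165
```

```bash
python3 -c "
from h import *
st()"
```

```text
t 15.18 p [0.5433 0.0812 0.0718] yawY 55.1 tilt [ 4.e-04  1.e-04 -1.e+00] q [ 0.46  0.45 -0.83  1.81  0.38  1.05  0.45] F [-3.   0.1  6. ] T [-0.04  0.46  0.01] w 0.0165
```

drive_tool:
  moves: "0 0 0 -7 1; 0 0 0 -7 1; 0 0 0 -7 1; 0 0 0 -7 1; 0 0 0 -7 1; 0 0 0 0 1; 0 0 0 0 1"

```text
time: 16.05
ee_pos: [0.544, 0.0814, 0.0721]
eef_rot: [0.406, 0.579, -0.405, 0.58]
ft_force: [-1.6, -0.5, 6.4]
width: 0.0163
```

```bash
python3 -c "
from h import *
st()"
```

```text
t 16.05 p [0.544  0.0814 0.0721] yawY 20.1 tilt [ 2.e-03  4.e-04 -1.e+00] q [ 0.37  0.41 -0.71  1.81  0.31  1.03 -0.11] F [-1.6 -0.5  6.4] T [ 0.07 -0.01  0.  ] w 0.0163
```

drive_tool:
  moves: "0 0 0 -7 1; 0 0 0 -7 1; 0 0 0 -7 1; 0 0 0 -7 1; 0 0 0 -5 1; 0 0 0 0 1; 0 0 0 0 1; 0 0 0 0 1; 0 0 0 0 1"

```text
time: 17.18
ee_pos: [0.5442, 0.0814, 0.0722]
eef_rot: [0.554, 0.44, -0.552, 0.441]
ft_force: [-0.2, -0.9, 5.6]
width: 0.0167
```

```bash
python3 -c "
from h import *
st()"
```

```text
t 17.18 p [0.5442 0.0814 0.0722] yawY -12.9 tilt [ 2.3e-03  4.0e-04 -1.0e+00] q [ 0.29  0.39 -0.61  1.81  0.26  1.02 -0.65] F [-0.2 -0.9  5.6] T [-0.06 -0.05 -0.  ] w 0.0167
```

drive_tool:
  moves: "0 0 0 0 1; 0 0 0 0 1; 0 0 0 0 1; 0 0 0 0 1"

```text
time: 17.68
ee_pos: [0.5441, 0.0814, 0.0722]
eef_rot: [0.554, 0.44, -0.552, 0.441]
ft_force: [0.2, -0.0, 5.7]
width: 0.0164
```

drive_tool:
  moves: "0 0 0 -5 1; 0 0 0 -5 1; 0 0 0 0 1; 0 0 0 0 1; 0 0 0 0 1"

```text
time: 18.3
ee_pos: [0.5442, 0.0813, 0.0722]
eef_rot: [0.59, 0.39, -0.589, 0.391]
ft_force: [-0.2, 1.0, 5.8]
width: 0.0163
```

```bash
python3 -c "
from h import *
st()"
```

```text
t 18.3 p [0.5442 0.0813 0.0722] yawY -22.9 tilt [ 2.4e-03  4.0e-04 -1.0e+00] q [ 0.26  0.38 -0.58  1.81  0.24  1.02 -0.81] F [-0.2  1.   5.8] T [-0.06 -0.06  0.01] w 0.0163
```

drive_tool:
  moves: "0 0 0 -4 1; 0 0 0 -3 1; 0 0 0 0 1; 0 0 0 0 1"

```text
time: 18.8
ee_pos: [0.5442, 0.0813, 0.0722]
eef_rot: [0.613, 0.354, -0.611, 0.354]
ft_force: [0.1, -1.1, 4.8]
width: 0.0164
```

drive_tool:
  moves: "0 0 0 -3 1; 0 0 0 -2 1; 0 0 0 0 1; 0 0 0 0 1"

```text
time: 19.3
ee_pos: [0.5442, 0.0813, 0.0722]
eef_rot: [0.628, 0.327, -0.626, 0.327]
ft_force: [-0.3, 0.3, 5.4]
width: 0.0163
```

```bash
python3 - <<'E'
from ov import *
st(); snap('wrist','w12');s=r.read_state()
overlay('w12',s['ee_pos'],-5,'w12o',(180,130,330,245),5)
E
```

```text
t 19.3 p [0.5442 0.0813 0.0722] yawY -34.9 tilt [ 2.4e-03  3.0e-04 -1.0e+00] q [ 0.23  0.37 -0.55  1.82  0.23  1.01 -1.01] F [-0.3  0.3  5.4] T [-0.02 -0.08  0.01] w 0.0163
```

View pics/w12o.png

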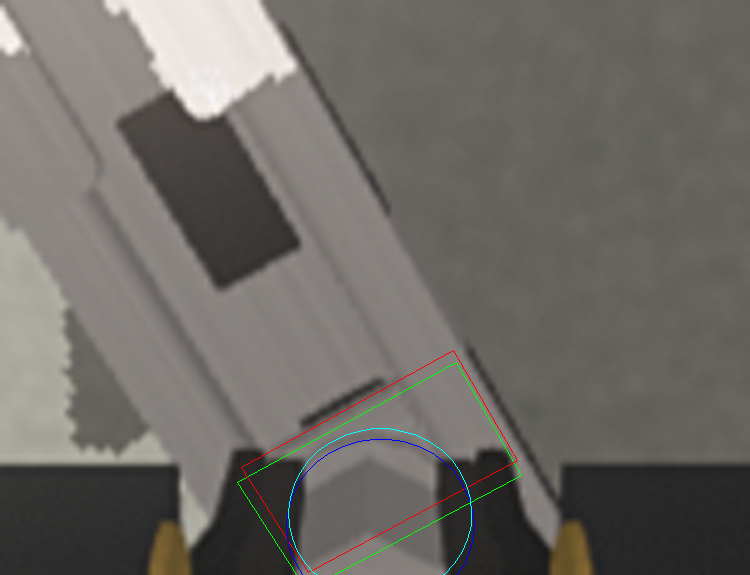

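View pics/w12.png

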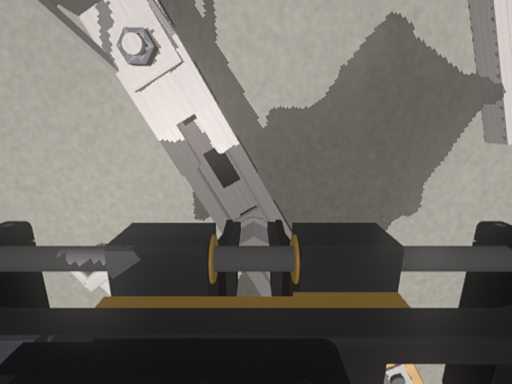

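drive_tool:
  moves: "0 0 0.001 0 1; 0 0 0 0 1; 0 0 0.001 0 1; 0 0 0 0 1; 0 0 0 0 1"

```text
time: 19.98
ee_pos: [0.544, 0.0813, 0.0739]
eef_rot: [0.628, 0.327, -0.626, 0.327]
ft_force: [3.3, -0.2, 5.0]
width: 0.0162
```

drive_tool:
  moves: "0 0 0.0007 0 1; 0 0 0 0 1; 0 0 0 0 1"

```text
time: 20.35
ee_pos: [0.5436, 0.0812, 0.0745]
eef_rot: [0.627, 0.327, -0.627, 0.327]
ft_force: [5.2, -0.0, 5.4]
width: 0.0167
```

drive_tool:
  moves: "0 0 0.0005 0 1; 0 0 0 0 1; 0 0 0 0 1"

```text
time: 20.72
ee_pos: [0.5435, 0.0812, 0.0748]
eef_rot: [0.627, 0.327, -0.627, 0.327]
ft_force: [5.5, -0.0, 3.9]
width: 0.0167
```

```bash
python3 -c "
from h import *
st()"
```

```text
t 20.73 p [0.5435 0.0812 0.0748] yawY -34.9 tilt [ 9.e-04  1.e-04 -1.e+00] q [ 0.23  0.37 -0.55  1.81  0.22  1.02 -1.01] F [ 5.5 -0.   3.9] T [ 0.07 -1.48 -0.01] w 0.0167
```

drive_tool:
  moves: "0.0005 0 0 0 1; 0 0 0 0 1; 0 0 0 0 1; 0 0 0 0 1"

```text
time: 21.22
ee_pos: [0.5437, 0.0812, 0.0748]
eef_rot: [0.627, 0.327, -0.627, 0.327]
ft_force: [5.0, 0.8, 4.0]
width: 0.0164
```

```bash
python3 -c "
from h import *
st()"
```

```text
t 21.23 p [0.5437 0.0812 0.0748] yawY -34.9 tilt [ 1.e-04  0.e+00 -1.e+00] q [ 0.23  0.37 -0.55  1.81  0.22  1.02 -1.01] F [5.  0.8 4. ] T [ 0.09 -1.23 -0.01] w 0.0164
```

drive_tool:
  moves: "0.0005 0 0 0 1; 0 0 0 0 1; 0 0 0 0 1; 0 0 0 0 1"

```text
time: 21.72
ee_pos: [0.5438, 0.0812, 0.0746]
eef_rot: [-0.627, -0.327, 0.627, -0.327]
ft_force: [2.3, 0.7, 3.8]
width: 0.0168
```

```bash
python3 -c "
from h import *
st()"
```

```text
t 21.73 p [0.5438 0.0812 0.0746] yawY -34.9 tilt [-6.e-04 -1.e-04 -1.e+00] q [ 0.23  0.37 -0.55  1.81  0.22  1.02 -1.01] F [2.3 0.7 3.8] T [ 0.2  -0.52 -0.02] w 0.0168
```

drive_tool:
  moves: "0.0002 0 0.0004 0 1; 0 0 0 0 1; 0 0 0.0004 0 1; 0 0 0 0 1; 0 0 0 0 1"

```text
time: 22.35
ee_pos: [0.544, 0.0812, 0.0754]
eef_rot: [-0.627, -0.327, 0.627, -0.327]
ft_force: [-1.5, 1.8, 3.9]
width: 0.0167
```

```bash
python3 -c "
from h import *
st()"
```

```text
t 22.35 p [0.544  0.0812 0.0754] yawY -34.9 tilt [-6.e-04 -1.e-04 -1.e+00] q [ 0.23  0.37 -0.55  1.81  0.22  1.02 -1.01] F [-1.5  1.8  3.9] T [0.26 0.22 0.02] w 0.0167
```

drive_tool:
  moves: "0 0 0.0004 0 1; 0 0 0 0 1; 0 0 0 0 1"

```text
time: 22.72
ee_pos: [0.544, 0.0812, 0.0756]
eef_rot: [-0.627, -0.327, 0.627, -0.327]
ft_force: [0.4, 2.2, -2.5]
width: 0.0166
```

drive_tool:
  moves: "0 0 0.0003 0 1; 0 0 0 0 1; 0 0 0 0 1"

```text
time: 23.1
ee_pos: [0.544, 0.0811, 0.0757]
eef_rot: [-0.627, -0.327, 0.627, -0.327]
ft_force: [1.6, 1.8, -10.0]
width: 0.0165
```

```bash
python3 -c "
from h import *
st()"
```

```text
t 23.1 p [0.544  0.0811 0.0757] yawY -34.9 tilt [-8.e-04  0.e+00 -1.e+00] q [ 0.23  0.37 -0.55  1.81  0.22  1.02 -1.01] F [  1.6   1.8 -10. ] T [ 0.59 -0.46  0.05] w 0.0165
```

drive_tool:
  moves: "0 0 -0.0004 0 1; 0.0003 0.003 0 0 1; 0.0004 0.005 0 0 1; 0.0005 0.005 0 0 1; 0.0004 0.005 0 0 1; 0 0 0 0 1"

```text
time: 23.85
ee_pos: [0.5459, 0.0964, 0.0756]
eef_rot: [-0.626, -0.325, 0.628, -0.327]
ft_force: [-0.6, -5.7, -4.7]
width: 0.0163
```

```bash
python3 -c "
from h import *
st()"
```

```text
t 23.85 p [0.5459 0.0964 0.0756] yawY -35.01 tilt [-9.0e-04 -3.8e-03 -1.0e+00] q [ 0.21  0.38 -0.55  1.8   0.23  1.03 -1.04] F [-0.6 -5.7 -4.7] T [-1.71  0.1  -0.04] w 0.0163
```

drive_tool:
  moves: "0.0004 0.005 -0.0002 0 1; 0.0005 0.005 0 0 1; 0.0004 0.005 0 0 1; 0.0004 0.005 0 0 1; 0.0005 0.005 0 0 1; 0 0 0 0 1"

```text
time: 24.6
ee_pos: [0.5483, 0.1218, 0.0756]
eef_rot: [-0.627, -0.325, 0.628, -0.328]
ft_force: [-0.4, -5.8, -3.7]
width: 0.0167
```

```bash
python3 -c "
from h import *
st(); snap('wrist','w13')"
```

```text
t 24.6 p [0.5483 0.1218 0.0756] yawY -35.0 tilt [-4.0e-04 -3.5e-03 -1.0e+00] q [ 0.16  0.4  -0.56  1.78  0.24  1.04 -1.09] F [-0.4 -5.8 -3.7] T [-1.49  0.08  0.01] w 0.0167
```

View pics/w13.png

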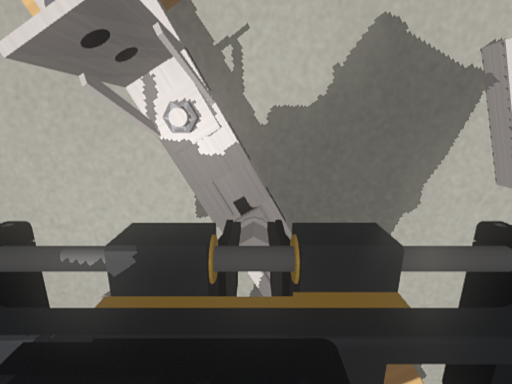

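drive_tool:
  moves: "0.0003 0.004 0 0 1; 0.0004 0.004 0 0 1; 0.0003 0.004 0 0 1; 0.0004 0.004 0 0 1; 0 0 0 0 1"

```text
time: 25.28
ee_pos: [0.5498, 0.1377, 0.0757]
eef_rot: [-0.627, -0.325, 0.628, -0.328]
ft_force: [-0.3, -6.1, -4.2]
width: 0.0169
```

drive_tool:
  moves: "0.0003 0.004 0 0 1; 0.0003 0.004 0 0 1; 0.0003 0.003 0 0 1; 0 0 0 0 1"

```text
time: 25.78
ee_pos: [0.5507, 0.1485, 0.0756]
eef_rot: [-0.627, -0.325, 0.628, -0.328]
ft_force: [0.1, -6.3, -3.4]
width: 0.0167
```

```bash
python3 -c "
from h import *
st()"
```

```text
t 25.77 p [0.5507 0.1485 0.0756] yawY -35.01 tilt [-3.0e-04 -3.7e-03 -1.0e+00] q [ 0.12  0.41 -0.56  1.76  0.25  1.04 -1.14] F [ 0.1 -6.3 -3.4] T [-1.59  0.11 -0.  ] w 0.0167
```

Approaching the closed end (expected y≈0.159); small steps now.

drive_tool:
  moves: "0.0002 0.002 0 0 1; 0.0002 0.002 0 0 1; 0.0002 0.002 0 0 1; 0 0 0 0 1"

```text
time: 26.28
ee_pos: [0.5514, 0.1544, 0.0756]
eef_rot: [-0.627, -0.325, 0.628, -0.328]
ft_force: [-0.3, -7.3, -2.4]
width: 0.0162
```

drive_tool:
  moves: "0.0001 0.001 0 0 1; 0.0001 0.001 0 0 1; 0 0 0 0 1"

```text
time: 26.65
ee_pos: [0.5515, 0.1563, 0.0756]
eef_rot: [-0.627, -0.325, 0.628, -0.328]
ft_force: [-0.1, -7.2, -2.8]
width: 0.0161
```

drive_tool:
  moves: "0.0001 0.001 0 0 1; 0 0 0 0 1"

```text
time: 26.9
ee_pos: [0.5516, 0.1572, 0.0756]
eef_rot: [-0.626, -0.325, 0.628, -0.328]
ft_force: [-1.2, -6.7, -2.4]
width: 0.0167
```

drive_tool:
  moves: "0.0001 0.001 0 0 1; 0 0 0 0 1"

```text
time: 27.15
ee_pos: [0.5518, 0.1582, 0.0756]
eef_rot: [-0.627, -0.325, 0.628, -0.328]
ft_force: [-0.4, -7.1, -2.6]
width: 0.0166
```

drive_tool:
  moves: "0.0001 0.0008 0 0 1; 0 0 0 0 1"

```text
time: 27.4
ee_pos: [0.5519, 0.159, 0.0756]
eef_rot: [-0.627, -0.325, 0.628, -0.328]
ft_force: [-1.2, -7.8, -3.4]
width: 0.0164
```

drive_tool:
  moves: "0 0.0006 0 0 1; 0 0 0 0 1"

```text
time: 27.65
ee_pos: [0.5519, 0.1592, 0.0756]
eef_rot: [-0.626, -0.325, 0.628, -0.328]
ft_force: [-1.6, -9.0, -1.7]
width: 0.0166
```

drive_tool:
  moves: "0 0.0004 0 0 1; 0 0 0 0 1"

```text
time: 27.9
ee_pos: [0.5519, 0.1591, 0.0756]
eef_rot: [-0.626, -0.325, 0.628, -0.328]
ft_force: [-0.6, -8.9, -1.7]
width: 0.0168
```

drive_tool:
  moves: "0 0.0004 0 0 1; 0 0 0 0 1"

```text
time: 28.15
ee_pos: [0.5519, 0.1593, 0.0756]
eef_rot: [-0.626, -0.325, 0.629, -0.328]
ft_force: [-1.9, -10.1, -0.9]
width: 0.0165
```

drive_tool:
  moves: "0 0.0005 0 0 1; 0 0 0 0 1; 0 0 0 0 1"

```text
time: 28.52
ee_pos: [0.5519, 0.1594, 0.0755]
eef_rot: [-0.626, -0.324, 0.629, -0.328]
ft_force: [-1.4, -12.0, -0.8]
width: 0.0168
```

```bash
python3 - <<'E'
from ov import *
st(); snap('wrist','w14');s=r.read_state()
overlay('w14',s['ee_pos'],-5,'w14o',(150,100,330,245),4.4)
snap('side','s14');crop('s14',200,100,300,200,6,'s14c')
E
```

```text
t 28.52 p [0.5519 0.1594 0.0755] yawY -35.09 tilt [-8.e-04 -6.e-03 -1.e+00] q [ 0.1   0.42 -0.56  1.74  0.26  1.05 -1.17] F [ -1.4 -12.   -0.8] T [-2.89  0.29  0.03] w 0.0168
```

View pics/w14o.png

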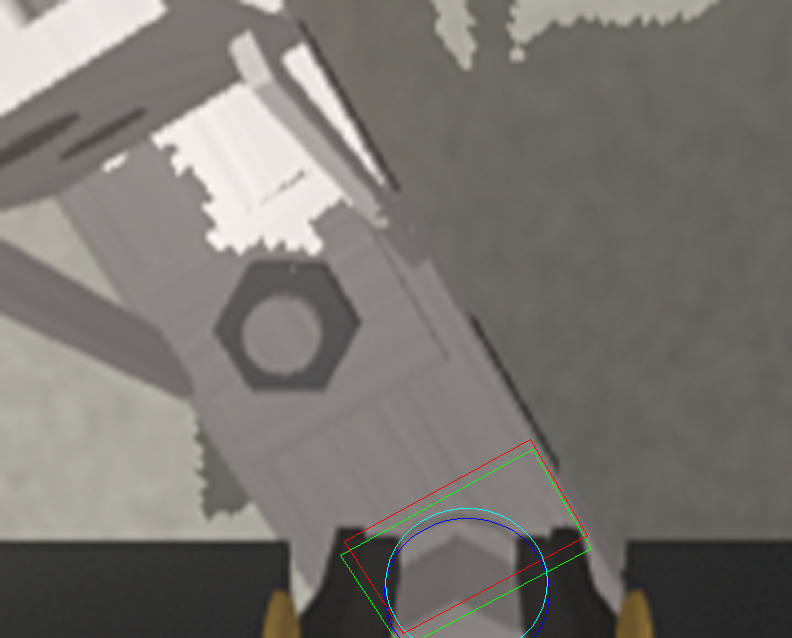

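drive_tool:
  moves: "0 -0.0007 0 0 1; 0 -0.0005 0 0 1; 0 0 0 0 1"

```text
time: 29.0
ee_pos: [0.5519, 0.1592, 0.0756]
eef_rot: [-0.626, -0.325, 0.628, -0.328]
ft_force: [-0.9, -8.7, -2.4]
width: 0.0169
```

```bash
python3 -c "
from h import *
st()"
```

```text
t 29.0 p [0.5519 0.1592 0.0756] yawY -35.05 tilt [-5.0e-04 -4.6e-03 -1.0e+00] q [ 0.1   0.42 -0.56  1.75  0.26  1.05 -1.17] F [-0.9 -8.7 -2.4] T [-2.13  0.17 -0.02] w 0.0169
```

drive_tool:
  moves: "0 -0.0007 0 0 1; 0 -0.0006 0 0 1; 0 0 0 0 1"

```text
time: 29.38
ee_pos: [0.5518, 0.159, 0.0756]
eef_rot: [-0.627, -0.326, 0.628, -0.327]
ft_force: [-0.1, -6.5, -3.9]
width: 0.0167
```

drive_tool:
  moves: "0 -0.0005 0 0 1; 0 0 0 0 1; 0 0 0 0 1"

```text
time: 29.75
ee_pos: [0.5518, 0.159, 0.0757]
eef_rot: [-0.627, -0.326, 0.628, -0.327]
ft_force: [0.8, -6.6, -4.2]
width: 0.0165
```

```bash
python3 -c "
from h import *
st()"
```

```text
t 29.75 p [0.5518 0.159  0.0757] yawY -34.99 tilt [-1.0e-04 -2.5e-03 -1.0e+00] q [ 0.1   0.42 -0.56  1.75  0.26  1.05 -1.16] F [ 0.8 -6.6 -4.2] T [-1.58 -0.06  0.02] w 0.0165
```

drive_tool:
  moves: "0 -0.0006 -0.0002 0 1; 0 -0.0004 0 0 1; 0 0 0 0 1; 0 0 0 0 1"

```text
time: 30.25
ee_pos: [0.5518, 0.159, 0.0756]
eef_rot: [-0.627, -0.326, 0.627, -0.327]
ft_force: [-0.1, -4.8, -2.0]
width: 0.0165
```

```bash
python3 -c "
from h import *
st()"
```

```text
t 30.25 p [0.5518 0.159  0.0756] yawY -34.94 tilt [ 3.0e-04 -1.2e-03 -1.0e+00] q [ 0.1   0.42 -0.56  1.75  0.26  1.05 -1.16] F [-0.1 -4.8 -2. ] T [-1.46 -0.04 -0.05] w 0.0165
```

drive_tool:
  moves: "0 0 0 0 1; 0 0 0 0 0.75; 0 0 0 0 0.6; 0 0 0 0 0.5; 0 0 0 0 0.5"
  newtons: 10

```text
time: 30.88
ee_pos: [0.5516, 0.1602, 0.0756]
eef_rot: [0.627, 0.327, -0.627, 0.327]
ft_force: [0.0, 0.0, 1.3]
width: 0.0408
```

```bash
python3 - <<'E'
from ov import *
st(); snap('wrist','w15');crop('w15',150,100,350,245,4,'w15c')
E
```

```text
t 30.88 p [0.5516 0.1602 0.0756] yawY -34.89 tilt [ 3.e-04  3.e-04 -1.e+00] q [ 0.1   0.42 -0.57  1.75  0.26  1.05 -1.16] F [0.  0.  1.3] T [-0.03 -0.04 -0.  ] w 0.0408
```

View pics/w15c.png

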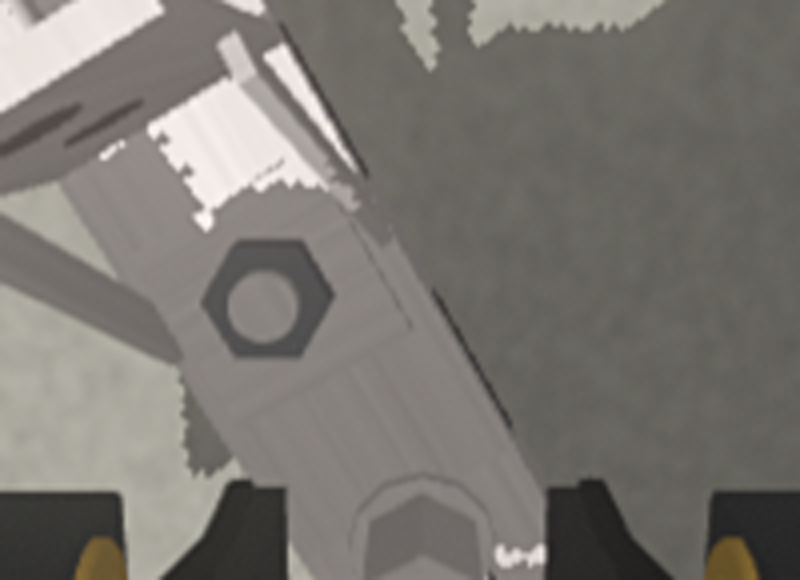

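drive_tool:
  moves: "0 0 0 0 0.4; 0 0 0.005 0 0.4; 0 0 0.015 0 0.3; 0 0 0.03 0 0.3; 0 0 0.03 0 0.2; 0 -0.02 0.02 0 0; -0.02 -0.03 0 0 0; -0.01 -0.02 0 0 0; 0 0 0 0 0; 0 0 0 0 0"

```text
time: 32.17
ee_pos: [0.522, 0.0907, 0.1763]
eef_rot: [0.627, 0.327, -0.626, 0.327]
ft_force: [-0.3, 0.0, 0.0]
width: 0.0865
```

```bash
python3 - <<'E'
from ov import *
st(); snap('wrist','w16');crop('w16',130,60,330,210,4,'w16c')
snap('side','s16');crop('s16',200,110,300,210,6,'s16c')
ortho('w16',.055,.51,.58,.10,.20,8000,'o16')
for z in (.037,.0355): print(proj('w16',(.5518,.159,.0301+z)))
E
```

```text
t 32.17 p [0.522  0.0907 0.1763] yawY -34.87 tilt [ 1.3e-03  4.0e-04 -1.0e+00] q [ 0.26  0.21 -0.58  1.76  0.12  1.2  -0.96] F [-0.3  0.   0. ] T [-0.   -0.02 -0.06] w 0.0865
(np.float64(238.95459589169715), np.float64(117.94272369577965))
(np.float64(239.0383270242177), np.float64(117.95865629551142))
```

View pics/w16c.png

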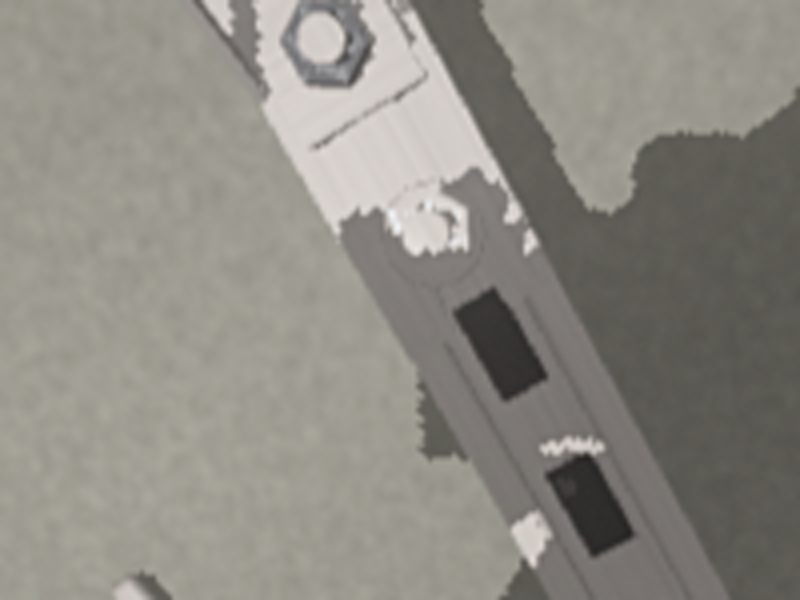

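View pics/s16c.png

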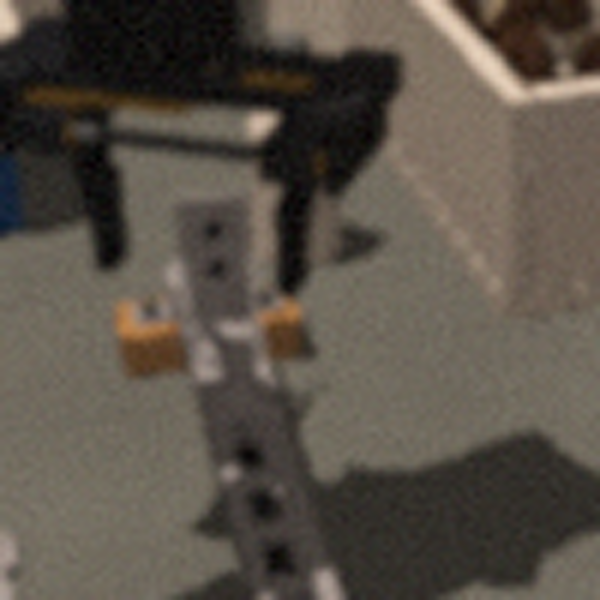

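```bash
python3 - <<'E'
from h import *
C=lambda u,v,z:atz('w16',u/4+130-.4,v/4+60-.4,z)
a=C(433,237,.0301+.0005+.0325);b=C(323,40,.070);e=C(430,227,.0301+.0625);print(a,b,e,np.linalg.norm((a-b)[:2]))
E
```

```text
[0.55034371 0.15907362 0.0631    ] [0.55508608 0.20569528 0.07      ] [0.55221594 0.15995397 0.0926    ] 0.04686223542011508
```

View pics/o16.png

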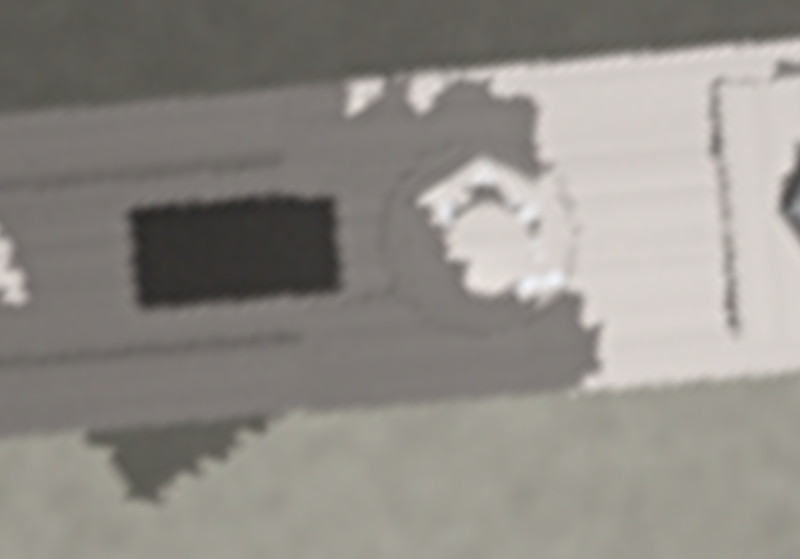

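```bash
python3 -c "
from h import *
ticket.close_job()"
```

```text
the job is handed in; nothing more can be done
```

The spring stud nut now sits in the bracket's fork at the closed end. Its plate is square across the channel, the stud is upright, and the arm is well clear of it. I handed the job in at about 32 s of the 69 s allowed.

- **Insertion and turn:** The plate went lengthways through the slot before the fork. With the spring pressed about 5–6 mm (about 7 N), I turned it 90° clockwise and met no noticeable torque.
- **Seating:** I let it up until the lips caught. The tool was then at 75.7 mm, the height expected for grooves seated on both lips. Finding that point peaked at about 10 N of upward pull, which I eased off straight away.
- **Slide and stop:** It slid against about 6–7 N of friction and stopped firmly at y = 0.159, where the camera had put the closed end. The force there rose to 12 N in all, below the 20 N limit. I eased most of that off before opening the fingers.
- **Last checks:** After release, the camera puts the stud 46.9 mm from the bracket's bolt, against 47 mm when home. The collar and stud end line up to about 2 mm, within the camera calibration, so the stud reads as upright.
- **What I could not see or recheck:** The teeth themselves were never visible, so seating rests on height and force. It was last confirmed at the stop and not tested again after release. While I was letting it up there was a sideways force of about 5 N, which I centred out before the teeth seated.

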